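# Charge the book-drying box with clay balls and set its vent

### The arm

A 7-joint arm with a two-finger parallel gripper is mounted at the origin on the work surface. World frame = base frame: x ahead of the robot, y to its left, z up, the work surface at z = 0. Lengths are in m, angles in rad, forces in N, time in s.
With the tool pointing down it reaches from about 0.35 to 0.9 m from the base axis. Payload 8.1 kg.
Tool frame: the origin (TCP) lies midway between the tips of the shut fingers; the grasp point (between the pads) lies 19 mm behind it (arm.hold_point_z is the z of the grasp point in the tool frame, in m); z points along the fingers, y is the line along which they close (so a half turn about z gives the same grasp; the last joint's range is limited). The gripper opens to 92 mm and grips with 3 to 60 N. Pads are 19 mm wide; open, the fingers measure 130 mm over their backs; the gripper's body (75 mm by 190 mm) begins 47 mm behind the grasp point.
Start: joints at [-1.251, 0.434, 0.025, 1.573, -0.012, 1.134, -0.075], TCP at [0.256, 0.57, 0.227] pointing down, gripper open.
Joint ranges: [-2.62, 2.62], [-0.44, 2.09], [-1.27, 1.32], [0.08, 2.57], [-1.32, 4.46], [0.12, 2], [-2.74, 2.74]. Speed limits (rad/s): [2.22, 2.22, 3.01, 3.01, 3.14, 3.14, 3.14].

### API

Orientations are given as a rotation vector (axis times angle).
In Python, from cell import arm, get_image, camera_params, job gives the robot as it stands.
- The arm moves only by the tool send_rows, never from a script. Its argument "deltas" is a list of rows, each a list of 3 entries, a list of its own where there are three numbers: the shift along the world's x, y, z in m, then the turn, a rotation vector about the world's x, y, z in rad, then the finger opening in m, from 0 to 0.0918. In form: [[[tx, ty, tz], [ax, ay, az], gripper], ...]. A call has exactly 10 rows; each row shifts and turns the commanded pose from where the row before left it; what a row does not reach is not made up. A row lasts 1/10 s, in which the tool goes at most 50 mm and 8.59 degrees, less where a joint would pass 70% of its speed; a pose out of reach is approached as far as the arm can. A call with a gripper value outside its range is refused whole. The fingers move at their own pace and stop on an object; "force" is the grip in N (left out, the last holds). Time passes only in rows, so rows that do not move let the fingers close, or fill a call up. It gives the time, the measured TCP pose, the force and the opening at its end, in the units of the state.
- arm.observe(): the state, without advancing time (a new reading comes with each control period).
- get_image(name): name is "scene" or "top"; returns the picture (384x512x3 uint8, red, green, blue); there is no depth.
- camera_params(name): a dict with "fov_y" (degrees; the focal length in pixels is half the picture's height over the tangent of half this angle, whatever the lens; pixels are square), "cx", "cy" (the principal point, pixels), "rvec" (rotation vector, rad) and "tvec" (3), from world to camera coordinates, as OpenCV has them. Camera axes: x right, y down, z forward; pixel columns grow to the right and rows downward; lengths in m; the calibration is good to about 2 mm. A picture is of the moment at which its call begins. camera_params takes no time and is no camera call.
- job.sign_off(): hands the job in, once; it reports no verdict.
The state is a dict: "clock": time; "joints": joint angles; "dq": joint speeds; "joint_efforts": joint torques, N m; "position": TCP position; "ee_rot": TCP orientation; "force": force on the tool from outside, world axes, zero at the start; "ft_torque": the same for the moment, N m; "width": opening from 0.0 (shut) to 1.0 (fully open).
Only numpy, scipy, OpenCV 4.12 (cv2) and the standard library are available. Lean on these libraries where they do the work, as an engineer would, in place of code of your own. Each camera call takes 0.05 s, during which the arm holds its last target. There are 200 camera calls.

### The job

Recharge the drying box: lift the steel scoop cup by its sloping blue handle, pour all six clay balls from it into the box's open well, and stand the empty cup upright on the round cork mat. Then turn the vent knob until its white line points at the green mark on the ring round it, without turning the ring. Leave the bottle, the jar and the small amber bottle where they are.

Things in the scene. Friction and masses are not known exactly. Their poses are not given: they have to be found in the camera images.
- cup: Steel scoop cup, a flared cone: base 80 mm, rim 116 mm across, 45 mm high, wall 3 mm, inner floor 4 mm up; 0.1 to 0.2 kg. Origin: centre of underside, z up. A straight blue handle, 14 mm wide (along y), 16 mm deep, rises from the wall on the -x side, outwards and up at 45 degrees in the x-z plane, from (-50, 0, 38) to (-105, 0, 93) mm. It pours over its +x side. Starts full on the table.
- cup_grip (a point): Point on the handle's centre line at (-84, 0, 72) mm of the cup's frame, 30 mm short of its upper end: a good place to pinch the 14 mm width, tool leaning along the bar; axes as the cup's.
- cup_lip (a point): Rim point farthest from the handle, at (58, 0, 45) mm of the cup's frame, over which the balls are poured; axes as the cup's.
- ball0_center (a point): Centre of a terracotta clay ball, 22 mm diameter, 11 g; starts in the cup, one layer of six on its floor. Balls roll out once the cup is tipped some 75 to 95 degrees.
- ball1_center (a point): Centre of a terracotta clay ball, 22 mm diameter, 11 g; starts in the cup, one layer of six on its floor. Balls roll out once the cup is tipped some 75 to 95 degrees.
- ball2_center (a point): Centre of a terracotta clay ball, 22 mm diameter, 11 g; starts in the cup, one layer of six on its floor. Balls roll out once the cup is tipped some 75 to 95 degrees.
- ball3_center (a point): Centre of a terracotta clay ball, 22 mm diameter, 11 g; starts in the cup, one layer of six on its floor. Balls roll out once the cup is tipped some 75 to 95 degrees.
- ball4_center (a point): Centre of a terracotta clay ball, 22 mm diameter, 11 g; starts in the cup, one layer of six on its floor. Balls roll out once the cup is tipped some 75 to 95 degrees.
- ball5_center (a point): Centre of a terracotta clay ball, 22 mm diameter, 11 g; starts in the cup, one layer of six on its floor. Balls roll out once the cup is tipped some 75 to 95 degrees.
- well (a point): Centre of the inner floor of the drying box's open square well: 105 by 105 mm inside, walls 5 mm, rim 70 mm above this point (75 mm above the table), z up. The fixed white box is 115 mm (its x) by 215 mm (its y), 75 mm high; this point has its axes. The vent knob's axis lies 107.5 mm from here along +y, on the solid deck that is level with the rim.
- vent_knob (a joint): Angle of the black vent knob, rad, 0 to 1.9, grows clockwise seen from above. A 44 mm disc with an upright grip bar 42 mm long, 14 mm wide, 32 mm high; a white line on the bar's top runs from the axis to its pointing end. Light friction (0.06 N m); it stays where it is left.
- vent_knob_grip (a point): On the knob's axis, 7 mm below the top of its grip bar, which is 119 mm above the table; the bar lies along this point's x, the white line is at the -x end; turns with the knob.
- index_ring (a joint): Angle of the flat aluminium index ring (92 mm across) under the knob, rad, same zero and sense as the knob's angle; the white line points at the green mark when the two joints read the same. Already set by the conservator and stiff: read it, do not turn it.
- index_mark (a point): Green mark on the index ring, 40 mm from the knob's axis, on the ring's -x side; turns with the ring.
- mat: Round cork mat, 150 mm across, 4 mm thick, fixed on the table; origin at the centre of its underside. The empty cup belongs here.
- bottle: Bystander: upright clear bottle with blue label, 60 mm across, 190 mm high; origin at the centre of its underside.
- jar: Bystander: upright white jar, 84 mm across, 100 mm high; origin at the centre of its underside.
- vial: Bystander: small upright amber bottle, 38 mm across, 95 mm high; origin at the centre of its underside.
Mind the look-alikes: they are no part of the job. Of the things like the mat, leave any that is red; of the rest the smaller one is meant.

How it is judged:
By the outcome, as a careful person would: the job done as asked, in the order asked, and still so for the second after the job is handed in, with the robot touching nothing.
It also fails if it takes over 72 s, if anything falls off the work surface, if the arm or the gripper's body presses on something with over 40 N, if the wrist force passes 120 N, or if a joint passes its speed limit or range.

## Working session

There is one attempt and no reset: what is moved stays moved. The work goes in short steps, Python scripts to look and compute and a tool call to move; the robot and the scene stay as the last step left them, time stands still between calls to the robot, and variables do not carry over. Pictures are saved under pics/ and viewed, on a budget of 10 in all, crops included, one or two more only if the job needs it, and the job is handed in when it is done.

Besides the shell and the picture viewer there is one more tool, called after "Emit:" as name(argument=value, ...) on one line, values as JSON. send_rows: Moves the arm, as the interface text tells. Its arguments: {"type":"object","properties":{"deltas":{"type":"array","items":{"type":"array"}},"force":{"type":"number"}},"required":["deltas"]}

```bash
ls; mkdir -p pics; cat > h.py <<'E'
import numpy as np,cv2
from cell import arm,get_image,camera_params,job
def cam(n):
    p=camera_params(n);f=192/np.tan(np.radians(p['fov_y'])/2)
    K=np.array([[f,0,p['cx']],[0,f,p['cy']],[0,0,1.]]);R=cv2.Rodrigues(np.array(p['rvec'],float))[0]
    return K,R,np.array(p['tvec'],float)
def ray(n,u,v,z):
    K,R,t=cam(n);c=-R.T@t;d=R.T@np.linalg.inv(K)@[u,v,1];return c+d*(z-c[2])/d[2]
def proj(n,P):
    K,R,t=cam(n);q=K@(R@np.array(P,float)+t);return q[:2]/q[2]
def snap(n,f):
    im=get_image(n);cv2.imwrite('pics/'+f,im[:,:,::-1]);return im
E
python3 - <<'E'
from h import *
a=snap('scene','s0.png');b=snap('top','t0.png')
for n in('scene','top'):print(camera_params(n),-cam(n)[1].T@cam(n)[2])
print(arm.observe(),arm.hold_point_z)
E
```

```text
pics
{'fov_y': 49.17571971252036, 'cx': 257.26129956628535, 'cy': 194.97633148093325, 'rvec': array([ 2.35527262,  0.59856865, -0.20124699]), 'tvec': array([-0.46408117, -0.10540681,  1.32953667])} [ 0.84550346 -0.63336002  0.9370852 ]
{'fov_y': 42.394637133993356, 'cx': 249.7634059787504, 'cy': 191.3225494618297, 'rvec': array([ 2.13326977, -2.1212851 ,  0.19270224]), 'tvec': array([-0.00435175,  0.54273487,  1.20991395])} [ 0.31711586 -0.00132424  1.28759762]
{'clock': 0.1, 'joints': array([-1.25061557,  0.43518297,  0.02500623,  1.5740121 , -0.01160843,
        1.13398783, -0.07508842]), 'dq': array([-5.67776768e-04, -7.49594798e-04, -1.48432984e-03, -1.97057818e-03,
        1.37768348e-03, -7.31115418e-05, -1.42791643e-04]), 'joint_efforts': array([ 3.81970967e-03, -6.69132900e+01,  9.88011025e-01, -3.15142322e+01,
       -6.06104638e-02,  3.73338978e-02,  3.27442410e-05]), 'position': array([0.25631104, 0.56952207, 0.22600308]), 'ee_rot': array([-6.59272197e-01, -3.07146728e+00,  2.25447890e-03]), 'force': array([ 0.3291422 , -0.28161782,  0.13164116]), 'ft_torque': array([-0.04215203,  0.0441107 , -0.0208657 ]), 'width': 0.9992864285621281} -0.0188
```

View pics/s0.png

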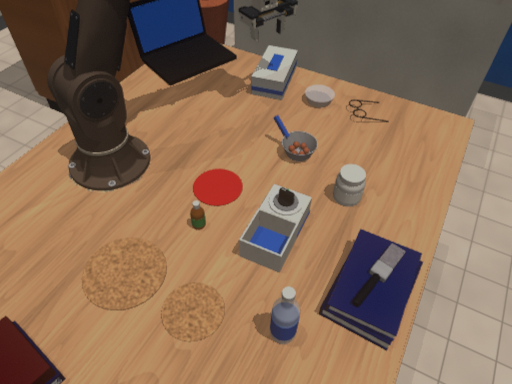

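View pics/t0.png

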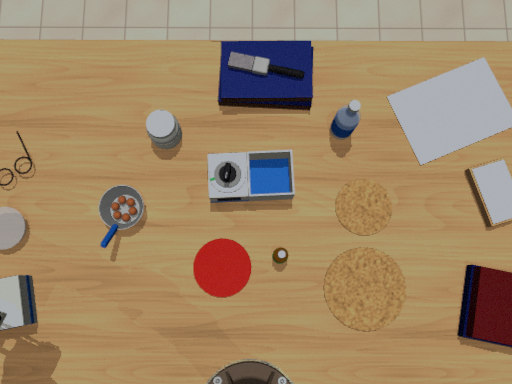

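The top view shows:
- **Mat candidates:** red disc (222,268), large cork (365,288) and small cork (363,207). The small cork is the one meant.
- **Cup:** at (122,208), with the blue handle end at (105,242). The look-alike white bowl is at (8,228).
- **Box:** well at (270,176), knob at (228,174).
- **Bystanders:** jar (163,128), bottle (346,120), amber bottle (280,256).

Next I measure these and check one close crop.

```bash
python3 - <<'E'
from h import *
t=cv2.imread('pics/t0.png');s=cv2.imread('pics/s0.png')
a=cv2.resize(t[145:260,85:305],None,fx=3.6,fy=3.6,interpolation=cv2.INTER_CUBIC)[:300*2]
b=cv2.resize(s[170:225,250:330],None,fx=3.4,fy=3.4,interpolation=cv2.INTER_CUBIC)
W=792;o=np.zeros((600,W,3),np.uint8);o[:a.shape[0],:a.shape[1]]=a[:,:W];o[a.shape[0]:a.shape[0]+b.shape[0],:b.shape[1]]=b[:600-a.shape[0]];cv2.imwrite('pics/c1.png',o)
def blobs(img,lo,hi,roi,mn=5):
    x0,y0,x1,y1=roi;h=cv2.cvtColor(img,cv2.COLOR_BGR2HSV)[y0:y1,x0:x1];m=cv2.inRange(h,np.array(lo),np.array(hi))
    n,l,st,c=cv2.connectedComponentsWithStats(m)
    return [(c[i]+[x0,y0],st[i,:]+[x0,y0,0,0,0]) for i in range(1,n) if st[i,4]>=mn],m
def show(nm,img,cam_,lo,hi,roi,z,mn=5):
    for c,st in blobs(img,lo,hi,roi,mn)[0]: print(nm,c.round(1),st,ray(cam_,*c,z).round(4))
show('handle',t,(105,120,60),(130,255,255),(85,180,150,260),.07)
show('well blue',t,(105,120,60),(130,255,255),(240,145,300,205),.005,50)
show('green',t,(45,60,50),(90,255,255),(200,145,300,210),.08,2)
show('greenS',s,(45,60,50),(90,255,255),(260,170,320,225),.08,2)
for z in(.07,):
  h,m=blobs(t,(105,120,60),(130,255,255),(85,180,150,260))
  r=cv2.minAreaRect(cv2.findNonZero(m));print('hrect',r[0]+np.array([85,180]),r[1:],cv2.boxPoints(r)+[85,180])
# cork mat edges by projection check using hue/texture
for u,v in((335,207),(392,207),(363,179),(363,236)):print('mat',ray('top',u,v,.004).round(3))
for u,v in((208.5,153),(293,150.5),(294,198),(209,198)):print('boxrim',ray('top',u,v,.075).round(3))
for nm,u,v,z in(('jar',162,122,.1),('bottle',354,105,.19),('vial',281,254,.095),('red',222,268,0),('book',266,72,.03)):print(nm,ray('top',u,v,z).round(3))
E
```

```text
Traceback (most recent call last):
TypeError: show() missing 1 required positional argument: 'z'
```

View pics/c1.png

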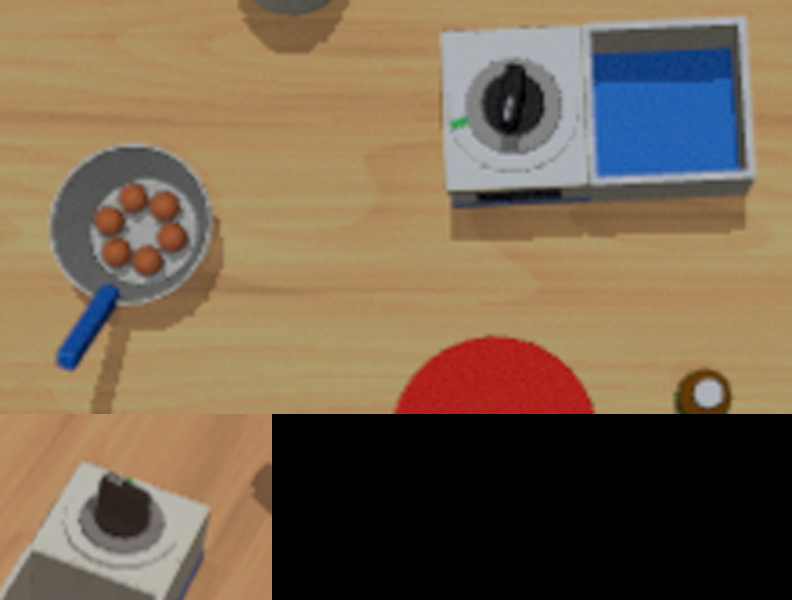

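The crop confirms the upright cup with six balls. The green mark is near (212.5,179.4), and the knob's white line points toward the robot. I'm fixing the script's arguments.

```bash
cat > m.py <<'E'
from h import *
def blobs(img,lo,hi,roi,mn=5):
    x0,y0,x1,y1=roi;h=cv2.cvtColor(img,cv2.COLOR_BGR2HSV)[y0:y1,x0:x1];m=cv2.inRange(h,np.array(lo),np.array(hi))
    n,l,st,c=cv2.connectedComponentsWithStats(m)
    return [(c[i]+[x0,y0],st[i,:]+[x0,y0,0,0,0]) for i in range(1,n) if st[i,4]>=mn],m
def show(nm,img,c_,lo,hi,roi,z,mn=5):
    for c,st in blobs(img,lo,hi,roi,mn)[0]: print(nm,c.round(1),st,ray(c_,*c,z).round(4))
E
python3 - <<'E'
from m import *
t=cv2.imread('pics/t0.png');s=cv2.imread('pics/s0.png')
B=((105,120,60),(130,255,255))
show('handle',t,'top',*B,(85,180,150,260),.065)
show('handleS',s,'scene',*B,(260,110,300,145),.065)
show('well blue',t,'top',*B,(240,145,300,205),.005,50)
show('green',t,'top',(45,60,50),(90,255,255),(200,145,300,210),.08,2)
show('balls',t,'top',(0,110,60),(14,255,255),(100,185,145,225),.015,3)
h,m=blobs(t,*B,(85,180,150,260))
r=cv2.minAreaRect(cv2.findNonZero(m));print('hbox',(cv2.boxPoints(r)+[85,180]).round(1))
# crop->px: u=85+(x+.5)/3.6-.5
P=lambda x,y:(85+(x+.5)/3.6-.5,145+(y+.5)/3.6-.5)
for q in((51,223),(211,223),(131,145),(131,302)):print('cuprim',ray('top',*P(*q),.045).round(4))
for q in((443,32),(746,20),(754,178),(447,190),(585,26),(588,186)):print('boxrim',ray('top',*P(*q),.075).round(4))
for q in((512,62),(520,64),(510,130)):print('knob',ray('top',*P(*q),.119).round(4))
print('ring c',ray('top',*P(513,105),.078).round(4))
for q in((466,105),(562,105),(513,58),(513,154)):print('ring',ray('top',*P(*q),.078).round(4))
g=cv2.cvtColor(t,cv2.COLOR_BGR2GRAY);print(g[160:190,218:238])
for u,v in((335,207),(392,207),(363,179),(363,236)):print('mat',ray('top',u,v,.004).round(4))
for nm,u,v,z in(('jar',162,122,.1),('bottle',354,105,.19),('vial',281,254,.095),('red',222,268,0)):print(nm,ray('top',u,v,z).round(3))
E
```

```text
handle [109.  235.1] [101 224  17  23 144] [0.428  0.3456 0.065 ]
handleS [281.8 126.1] [275 116  14  21  70] [0.4272 0.3513 0.065 ]
well blue [269.3 175.7] [ 250  158   40   36 1320] [ 0.5931 -0.0527  0.005 ]
green [212.  178.8] [210 177   5   4  13] [0.5684 0.0929 0.08  ]
balls [125.9 200.7] [118 196  17  10  95] [0.5223 0.321  0.015 ]
balls [114.8 206. ] [111 203   8   7  47] [0.5082 0.3491 0.015 ]
balls [132.3 210.4] [129 207   8   8  49] [0.4968 0.3031 0.015 ]
balls [117.  214.5] [114 211   7   8  46] [0.486  0.3422 0.015 ]
balls [125.4 216.8] [122 214   8   7  47] [0.48   0.3201 0.015 ]
hbox [[ 99.8 244.6]
 [113.4 222.8]
 [118.3 225.8]
 [104.6 247.6]]
cuprim [0.502  0.3813 0.045 ]
cuprim [0.5026 0.2686 0.045 ]
cuprim [0.5582 0.3279 0.045 ]
cuprim [0.4465 0.3221 0.045 ]
boxrim [0.6344 0.1054 0.075 ]
boxrim [ 0.6443 -0.1071  0.075 ]
boxrim [ 0.5317 -0.1116  0.075 ]
boxrim [0.5221 0.1004 0.075 ]
boxrim [0.6393 0.0059 0.075 ]
boxrim [0.5254 0.0031 0.075 ]
knob [0.6023 0.0547 0.119 ]
knob [0.601  0.0492 0.119 ]
knob [0.5556 0.0553 0.119 ]
ring c [0.5817 0.0555 0.078 ]
ring [0.5815 0
[... 2171 characters left out ...]
1  87  88 121 130 131 134 128 130 112
  126 167]
 [176 160 135 127 128 126 100  90  88  88  89 122 129 125 129 126 128 145
  169 176]
 [174 175 176 144 131 118 101  92  94  95  92 118 124 112 126 123 165 175
  176 175]
 [177 175 176 176 177 147 131 123 126 128 121 118 119 143 171 176 177 175
  175 175]
 [175 175 176 176 175 175 177 176 176 177 176 175 175 176 175 174 177 176
  175 173]
 [173 172 174 174 175 175 176 176 176 176 176 174 176 175 175 175 176 171
  174 157]]
mat [ 0.5105 -0.2249  0.004 ]
mat [ 0.5113 -0.3743  0.004 ]
mat [ 0.5858 -0.301   0.004 ]
mat [ 0.4349 -0.2956  0.004 ]
jar [0.708 0.219 0.1  ]
bottle [ 0.723 -0.243  0.19 ]
vial [ 0.382 -0.077  0.095]
red [0.351 0.069 0.   ]
```

```bash
cat > plan.py <<'E'
from h import *
from scipy.spatial.transform import Rotation as Rn
def toolR(head,tilt):  # heading az, cup tilt (deg); tool leans along bar
    h=np.radians(head);X=np.array([np.cos(h),np.sin(h),0]);Y=np.array([-np.sin(h),np.cos(h),0])
    q=Rn.from_rotvec(Y*np.radians(tilt));C=q*Rn.from_matrix(np.c_[X,Y,[0,0,1]])
    return C*Rn.from_matrix(np.c_[np.array([-1,0,-1])/2**.5,[0,1,0],np.array([1,0,-1])/2**.5]),C
def delta(P,R,n):
    o=arm.observe();R0=Rn.from_rotvec(o['ee_rot'])
    dp=np.array(P)-o['position'];dr=(R*R0.inv()).as_rotvec()
    print('clk',o['clock'],'total',dp.round(4),dr.round(4),'deg',np.degrees(np.linalg.norm(dr)).round(1),'| row/%d'%n,(dp/n).round(4),(dr/n).round(4))
    print('joints',o['joints'].round(3),'F',o['force'].round(1),'w',o['width'])
E
python3 - <<'E'
from plan import *
print([a for a in dir(arm) if a[0]!='_'])
lo,hi=ray('top',115.8,224.3,.043),ray('top',102.2,246.1,.093)
print(lo,hi)
K=lambda c,p:np.linalg.norm(proj(c,p))
c=np.array([.5023,.325,0])
for yaw in(-22,-20,-18,-16,-14):
    X=np.array([np.cos(np.radians(yaw)),np.sin(np.radians(yaw)),0])
    p=[c+X*x+[0,0,z] for x,z in((-.105,.093),(-.0775,.0655),(-.055,.043))]
    print(yaw,[proj('top',q).round(1) for q in p],[proj('scene',q).round(1) for q in p])
E
```

```text
['PlanningError', 'hold_point_z', 'observe']
[0.45731004 0.33635856 0.043     ] [0.39888784 0.35262824 0.093     ]
-22 [array([ 97.5, 243.5]), array([105.6, 234.1]), array([112. , 226.7])] [array([277.9, 114.8]), array([283. , 125.8]), array([287.2, 134.7])]
-20 [array([ 98.9, 244.1]), array([106.6, 234.5]), array([112.7, 226.9])] [array([277. , 115.3]), array([282.4, 126.2]), array([286.8, 134.9])]
-18 [array([100.3, 244.6]), array([107.7, 234.8]), array([113.4, 227.2])] [array([276.2, 115.8]), array([281.8, 126.5]), array([286.4, 135.2])]
-16 [array([101.7, 245.1]), array([108.7, 235.1]), array([114.1, 227.4])] [array([275.4, 116.3]), array([281.3, 126.9]), array([286. , 135.5])]
-14 [array([103.2, 245.5]), array([109.7, 235.4]), array([114.8, 227.6])] [array([274.7, 116.8]), array([280.7, 127.3]), array([285.6, 135.8])]
```

```bash
python3 - <<'E'
from plan import *
R,C=toolR(-16,0);z=R.as_matrix()[:,2];g=np.array([.4216,.3482,.072])
print('grasp TCP',g+.0188*z,z)
delta(g+.0188*z-.09*z,R,10)
E
```

```text
grasp TCP [0.43437864 0.34453579 0.05870639] [ 0.67971466 -0.19490504 -0.70710678]
clk 0.1 total [ 0.1169 -0.2074 -0.1037] [-0.269  -0.7384  0.1367] deg 45.7 | row/10 [ 0.0117 -0.0207 -0.0104] [-0.0269 -0.0738  0.0137]
joints [-1.251  0.435  0.025  1.574 -0.012  1.134 -0.075] F [ 0.3 -0.3  0.1] w 0.9992864285621281
```

Emit:
send_rows(deltas=[[[0.0117, -0.0207, -0.0104], [-0.0269, -0.0738, 0.0137], 0.05], [[0.0117, -0.0207, -0.0104], [-0.0269, -0.0738, 0.0137], 0.05], [[0.0117, -0.0207, -0.0104], [-0.0269, -0.0738, 0.0137], 0.05], [[0.0117, -0.0207, -0.0104], [-0.0269, -0.0738, 0.0137], 0.05], [[0.0117, -0.0207, -0.0104], [-0.0269, -0.0738, 0.0137], 0.05], [[0.0117, -0.0207, -0.0104], [-0.0269, -0.0738, 0.0137], 0.05], [[0.0117, -0.0207, -0.0104], [-0.0269, -0.0738, 0.0137], 0.05], [[0.0117, -0.0207, -0.0104], [-0.0269, -0.0738, 0.0137], 0.05], [[0.0117, -0.0207, -0.0104], [-0.0269, -0.0738, 0.0137], 0.05], [[0.0117, -0.0207, -0.0104], [-0.0269, -0.0738, 0.0137], 0.05]])

```text
clock: 1.1
position: [0.3736, 0.3626, 0.1226]
ee_rot: [0.326, 2.336, -0.133]
force: [0.6, -0.2, -1.1]
width: 0.544
```

```bash
python3 - <<'E'
from plan import *
R,C=toolR(-16,0);z=R.as_matrix()[:,2];g=np.array([.4216,.3482,.072])
delta(g+.0188*z,R,8)
a=get_image('top');b=get_image('scene')
o=arm.observe();print(o['position'],o['ee_rot'])
f=lambda i,x0,y0:cv2.resize(i[y0:y0+100,x0:x0+100],None,fx=4,fy=4,interpolation=cv2.INTER_CUBIC)
cv2.imwrite('pics/c2.png',np.hstack([f(a,65,175),f(b,235,75)])[:,:,::-1])
E
```

```text
clk 1.1 total [ 0.0608 -0.0181 -0.0639] [-0.0011  0.0018 -0.0028] deg 0.2 | row/8 [ 0.0076 -0.0023 -0.008 ] [-0.0001  0.0002 -0.0004]
joints [-1.672  0.496  0.335  2.223  0.974  0.788 -0.902] F [ 0.6 -0.2 -1.1] w 0.5438293432926983
[0.37272666 0.35941084 0.12086345] [ 0.322849    2.33598897 -0.14277429]
```

View pics/c2.png

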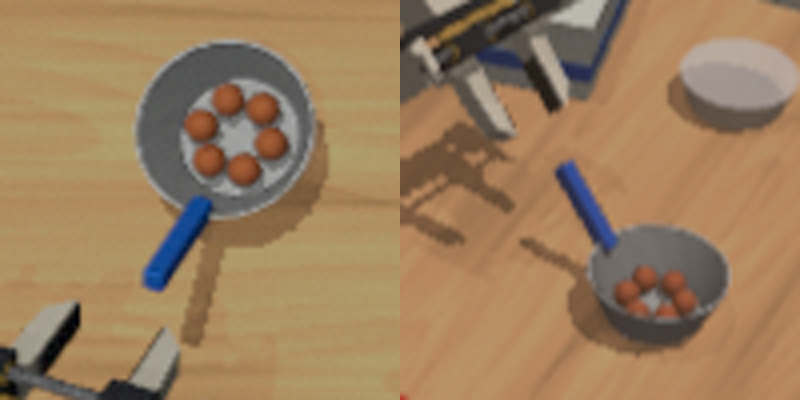

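The fingers straddle the handle's line: tips at about (81,252) and (107,259) in the top view, handle end at (103,246). I'm going in and closing.

Emit:
send_rows(deltas=[[[0.0088, -0.0021, -0.0089], [0, 0, 0], 0.05], [[0.0088, -0.0021, -0.0089], [0, 0, 0], 0.05], [[0.0088, -0.0021, -0.0089], [0, 0, 0], 0.05], [[0.0088, -0.0021, -0.0089], [0, 0, 0], 0.05], [[0.0088, -0.0021, -0.0089], [0, 0, 0], 0.05], [[0.0088, -0.0021, -0.0089], [0, 0, 0], 0.05], [[0.0088, -0.0021, -0.0089], [0, 0, 0], 0.05], [[0, 0, 0], [0, 0, 0], 0.05], [[0, 0, 0], [0, 0, 0], 0.03], [[0, 0, 0], [0, 0, 0], 0.02]])

```text
clock: 2.2
position: [0.435, 0.3485, 0.0606]
ee_rot: [0.328, 2.338, -0.134]
force: [-0.6, 1.0, -0.8]
width: 0.42
```

Emit:
send_rows(deltas=[[[0, 0, 0], [0, 0, 0], 0.005], [[0, 0, 0], [0, 0, 0], 0.0], [[0, 0, 0], [0, 0, 0], 0.0], [[0, 0, 0], [0, 0, 0], 0.0], [[0, 0, 0], [0, 0, 0], 0.0], [[0, 0, 0.005], [0, 0, 0], 0.0], [[0, 0, 0.01], [0, 0, 0], 0.0], [[0, 0, 0.02], [0, 0, 0], 0.0], [[0, 0, 0.02], [0, 0, 0], 0.0], [[0, 0, 0.02], [0, 0, 0], 0.0]], force=45)

```text
clock: 3.2
position: [0.4349, 0.3478, 0.1361]
ee_rot: [0.328, 2.339, -0.135]
force: [0.6, 0.2, -2.5]
width: 0.151
```

```bash
python3 - <<'E'
from plan import *
R,C=toolR(-16,0)
delta([.43,.344,.2],R,10)
a=get_image('top');b=get_image('scene')
f=lambda i,x0,y0:cv2.resize(i[y0:y0+100,x0:x0+100],None,fx=4,fy=4,interpolation=cv2.INTER_CUBIC)
cv2.imwrite('pics/c3.png',np.hstack([f(a,65,175),f(b,235,75)])[:,:,::-1])
E
```

```text
clk 3.2 total [-0.0049 -0.0038  0.0639] [-0.0004 -0.0011 -0.0009] deg 0.1 | row/10 [-0.0005 -0.0004  0.0064] [-0.     -0.0001 -0.0001]
joints [-1.566  0.48   0.384  2.2    1.03   0.73  -0.809] F [ 0.6  0.2 -2.5] w 0.15054233482100868
```

View pics/c3.png

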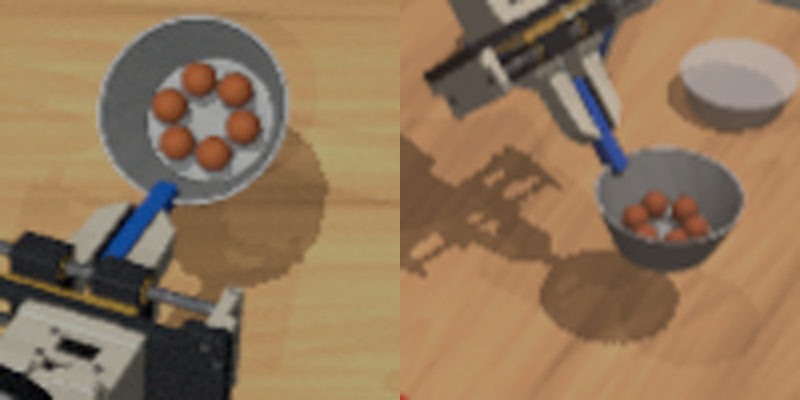

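Cup is held level with six balls aboard. Carrying it up and over toward the well.

```bash
cat >> plan.py <<'E'
LIP=np.array([.1287,0,-.0137])
def pose(lip,head,tilt):
    R,C=toolR(head,tilt);return np.array(lip)-C.apply(LIP),R
E
python3 - <<'E'
from plan import *
delta(*pose([.565,-.052,.235],-6,0),20)
E
```

```text
clk 3.3 total [ 0.0014 -0.3872  0.1113] [-4.300e-03 -1.000e-04  1.743e-01] deg 10.0 | row/20 [ 0.0001 -0.0194  0.0056] [-0.0002 -0.      0.0087]
joints [-1.566  0.478  0.384  2.199  1.031  0.73  -0.81 ] F [ 0.3 -0.5 -2.1] w 0.15372848243928808
```

Emit:
send_rows(deltas=[[[0, -0.001, 0.02], [0, 0, 0], 0.0], [[0, -0.005, 0.02], [0, 0, 0], 0.0], [[0, -0.01, 0.02], [0, 0, 0.01], 0.0], [[0, -0.015, 0.02], [0, 0, 0.01], 0.0], [[0, -0.02, 0.02], [0, 0, 0.01], 0.0], [[0, -0.025, 0.01], [0, 0, 0.01], 0.0], [[0, -0.028, 0.0], [0, 0, 0.01], 0.0], [[0, -0.028, 0], [0, 0, 0.01], 0.0], [[0, -0.028, 0], [0, 0, 0.01], 0.0], [[0, -0.028, 0], [0, 0, 0.01], 0.0]])

```text
clock: 4.3
position: [0.4346, 0.1587, 0.2446]
ee_rot: [0.233, 2.348, -0.096]
force: [0.2, -0.4, -1.0]
width: 0.15
```

Emit:
send_rows(deltas=[[[0, -0.028, 0], [0, 0, 0.01], 0.0], [[0, -0.028, 0], [0, 0, 0.01], 0.0], [[0, -0.028, 0], [0, 0, 0.01], 0.0], [[0, -0.026, 0], [0, 0, 0.01], 0.0], [[0, -0.024, 0], [0, 0, 0.01], 0.0], [[0, -0.02, 0], [0, 0, 0.01], 0.0], [[0, -0.015, 0], [0, 0, 0.01], 0.0], [[0, -0.01, 0], [0, 0, 0.01], 0.0], [[0, -0.005, 0], [0, 0, 0.01], 0.0], [[0, 0, 0], [0, 0, 0], 0.0]])

```text
clock: 5.3
position: [0.4378, 0.0321, 0.2466]
ee_rot: [0.171, 2.351, -0.06]
force: [-0.4, -0.7, -2.2]
width: 0.15
```

```bash
python3 - <<'E'
from plan import *
delta(*pose([.560,-.052,.235],-6,0),10)
delta(*pose([.560,-.052,.16],-6,60),10)
E
```

```text
clk 5.3 total [-0.0058 -0.0707  0.0021] [-0.0081  0.0004  0.0369] deg 2.2 | row/10 [-0.0006 -0.0071  0.0002] [-0.0008  0.      0.0037]
joints [-0.388 -0.182 -0.206  2.57   1.334  0.471 -0.33 ] F [-0.4 -0.7 -2.2] w 0.14959780341817125
clk 5.3 total [ 0.07   -0.0787  0.0317] [0.1214 1.0396 0.0377] deg 60.0 | row/10 [ 0.007  -0.0079  0.0032] [0.0121 0.104  0.0038]
joints [-0.388 -0.182 -0.206  2.57   1.334  0.471 -0.33 ] F [-0.4 -0.7 -2.2] w 0.14959780341817125
```

```bash
python3 - <<'E'
from plan import *
delta(*pose([.560,-.052,.22],-6,40),10)
E
```

```text
clk 5.3 total [ 0.0329 -0.0748  0.0666] [0.0781 0.6933 0.0382] deg 40.0 | row/10 [ 0.0033 -0.0075  0.0067] [0.0078 0.0693 0.0038]
joints [-0.388 -0.182 -0.206  2.57   1.334  0.471 -0.33 ] F [-0.4 -0.7 -2.2] w 0.14959780341817125
```

Emit:
send_rows(deltas=[[[0.0033, -0.0075, 0.0067], [0.0078, 0.0693, 0.0038], 0.0], [[0.0033, -0.0075, 0.0067], [0.0078, 0.0693, 0.0038], 0.0], [[0.0033, -0.0075, 0.0067], [0.0078, 0.0693, 0.0038], 0.0], [[0.0033, -0.0075, 0.0067], [0.0078, 0.0693, 0.0038], 0.0], [[0.0033, -0.0075, 0.0067], [0.0078, 0.0693, 0.0038], 0.0], [[0.0033, -0.0075, 0.0067], [0.0078, 0.0693, 0.0038], 0.0], [[0.0033, -0.0075, 0.0067], [0.0078, 0.0693, 0.0038], 0.0], [[0.0033, -0.0075, 0.0067], [0.0078, 0.0693, 0.0038], 0.0], [[0.0033, -0.0075, 0.0067], [0.0078, 0.0693, 0.0038], 0.0], [[0.0033, -0.0075, 0.0067], [0.0078, 0.0693, 0.0038], 0.0]])

```text
clock: 6.3
position: [0.4656, -0.0347, 0.304]
ee_rot: [0.158, 2.971, -0.036]
force: [1.3, -0.3, -2.1]
width: 0.149
```

```bash
python3 - <<'E'
from plan import *
delta(*pose([.560,-.052,.22],-6,40),10)
delta(*pose([.560,-.052,.12],-6,60),10)
E
```

```text
clk 6.3 total [ 0.0051 -0.0079  0.0093] [0.0237 0.0778 0.002 ] deg 4.7 | row/10 [ 0.0005 -0.0008  0.0009] [0.0024 0.0078 0.0002]
joints [-0.531 -0.021  0.455  1.974  0.063  1.026  1.361] F [ 1.3 -0.3 -2.1] w 0.1491795040890448
clk 6.3 total [ 0.0422 -0.0118 -0.0657] [ 0.0604  0.425  -0.0007] deg 24.6 | row/10 [ 0.0042 -0.0012 -0.0066] [ 0.006   0.0425 -0.0001]
joints [-0.531 -0.021  0.455  1.974  0.063  1.026  1.361] F [ 1.3 -0.3 -2.1] w 0.1491795040890448
```

Emit:
send_rows(deltas=[[[0.0042, -0.0012, -0.0066], [0.006, 0.0425, 0], 0.0], [[0.0042, -0.0012, -0.0066], [0.006, 0.0425, 0], 0.0], [[0.0042, -0.0012, -0.0066], [0.006, 0.0425, 0], 0.0], [[0.0042, -0.0012, -0.0066], [0.006, 0.0425, 0], 0.0], [[0.0042, -0.0012, -0.0066], [0.006, 0.0425, 0], 0.0], [[0.0042, -0.0012, -0.0066], [0.006, 0.0425, 0], 0.0], [[0.0042, -0.0012, -0.0066], [0.006, 0.0425, 0], 0.0], [[0.0042, -0.0012, -0.0066], [0.006, 0.0425, 0], 0.0], [[0.0042, -0.0012, -0.0066], [0.006, 0.0425, 0], 0.0], [[0.0042, -0.0012, -0.0066], [0.006, 0.0425, 0], 0.0]])

```text
clock: 7.3
position: [0.508, -0.0463, 0.2375]
ee_rot: [-0.15, -2.877, -0.016]
force: [0.6, 0.0, -1.5]
width: 0.144
```

```bash
python3 - <<'E'
from plan import *
delta(*pose([.560,-.052,.12],-6,60),10)
delta(*pose([.560,-.052,.10],-6,85),10)
a=get_image('top');b=get_image('scene')
f=lambda i,x0,y0:cv2.resize(i[y0:y0+120,x0:x0+120],None,fx=3.3,fy=3.3,interpolation=cv2.INTER_CUBIC)
cv2.imwrite('pics/c4.png',np.hstack([f(a,200,110),f(b,220,130)])[:,:,::-1])
E
```

```text
clk 7.3 total [-0.0002 -0.0003  0.0008] [ 0.0029  0.0009 -0.0006] deg 0.2 | row/10 [-0.     -0.      0.0001] [ 0.0003  0.0001 -0.0001]
joints [-0.351  0.428  0.51   1.655 -0.194  1.376  1.676] F [ 0.6  0.  -1.5] w 0.1444586415730633
clk 7.3 total [ 0.0544 -0.006  -0.0081] [ 0.0483  0.4349 -0.0012] deg 25.1 | row/10 [ 0.0054 -0.0006 -0.0008] [ 0.0048  0.0435 -0.0001]
joints [-0.351  0.428  0.51   1.655 -0.194  1.376  1.676] F [ 0.6  0.  -1.5] w 0.1444586415730633
```

View pics/c4.png

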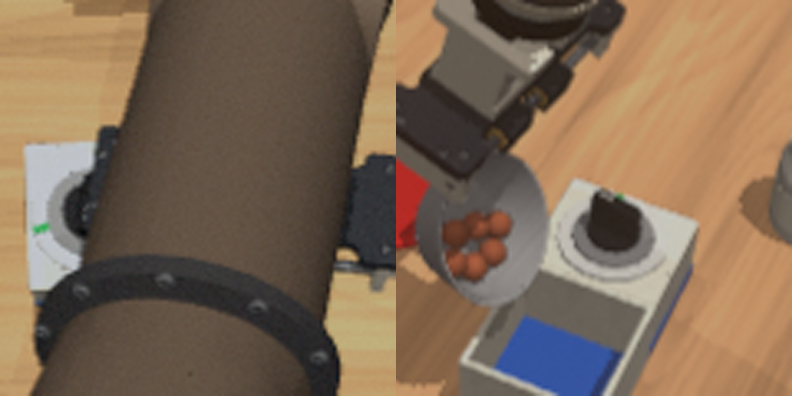

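Six balls still in the cup at 60°, lip over the well. Tipping on slowly.

Emit:
send_rows(deltas=[[[0.0054, -0.0006, -0.0008], [0.0048, 0.0435, 0], 0.0], [[0.0054, -0.0006, -0.0008], [0.0048, 0.0435, 0], 0.0], [[0.0054, -0.0006, -0.0008], [0.0048, 0.0435, 0], 0.0], [[0.0054, -0.0006, -0.0008], [0.0048, 0.0435, 0], 0.0], [[0.0054, -0.0006, -0.0008], [0.0048, 0.0435, 0], 0.0], [[0.0054, -0.0006, -0.0008], [0.0048, 0.0435, 0], 0.0], [[0.0054, -0.0006, -0.0008], [0.0048, 0.0435, 0], 0.0], [[0.0054, -0.0006, -0.0008], [0.0048, 0.0435, 0], 0.0], [[0.0054, -0.0006, -0.0008], [0.0048, 0.0435, 0], 0.0], [[0.0054, -0.0006, -0.0008], [0.0048, 0.0435, 0], 0.0]])

```text
clock: 8.4
position: [0.5625, -0.0526, 0.2307]
ee_rot: [-0.128, -2.444, -0.044]
force: [0.1, 0.1, -0.8]
width: 0.153
```

```bash
python3 - <<'E'
from plan import *
delta(*pose([.560,-.052,.10],-6,85),10)
delta(*pose([.560,-.052,.10],-6,105),10)
E
```

```text
clk 8.4 total [-0.0001  0.0003 -0.0013] [ 0.0019  0.0028 -0.0007] deg 0.2 | row/10 [-0.      0.     -0.0001] [ 0.0002  0.0003 -0.0001]
joints [-0.196  0.829  0.476  1.154 -0.256  1.926  1.731] F [ 0.1  0.1 -0.8] w 0.15298323616796783
clk 8.4 total [ 0.0438 -0.0043 -0.0099] [ 0.0382  0.35   -0.001 ] deg 20.2 | row/10 [ 0.0044 -0.0004 -0.001 ] [ 0.0038  0.035  -0.0001]
joints [-0.196  0.829  0.476  1.154 -0.256  1.926  1.731] F [ 0.1  0.1 -0.8] w 0.15298323616796783
```

Emit:
send_rows(deltas=[[[0.0044, -0.0004, -0.001], [0.0038, 0.035, 0], 0.0], [[0.0044, -0.0004, -0.001], [0.0038, 0.035, 0], 0.0], [[0.0044, -0.0004, -0.001], [0.0038, 0.035, 0], 0.0], [[0.0044, -0.0004, -0.001], [0.0038, 0.035, 0], 0.0], [[0.0044, -0.0004, -0.001], [0.0038, 0.035, 0], 0.0], [[0.0044, -0.0004, -0.001], [0.0038, 0.035, 0], 0.0], [[0, 0, 0], [0, 0, 0], 0.0], [[0, 0, 0], [0, 0, 0], 0.0], [[0, 0, 0], [0, 0, 0], 0.0], [[0, 0, 0], [0, 0, 0], 0.0]])

```text
clock: 9.4
position: [0.5542, -0.0518, 0.1967]
ee_rot: [-0.12, -2.291, -0.055]
force: [7.6, 0.9, 18.9]
width: 0.147
```

```bash
python3 - <<'E'
from plan import *
delta(*pose([.560,-.052,.10],-6,97),10)
delta(*pose([.560,-.052,.10],-6,105),10)
b=get_image('scene')
cv2.imwrite('pics/c5.png',cv2.resize(b[120:270,200:350],None,fx=4,fy=4,interpolation=cv2.INTER_CUBIC)[:,:,::-1])
E
```

```text
clk 9.4 total [ 0.0349 -0.0032  0.0294] [0.0058 0.059  0.0005] deg 3.4 | row/10 [ 0.0035 -0.0003  0.0029] [0.0006 0.0059 0.0001]
joints [-0.017  0.913  0.111  1.079 -0.109  2.003  1.556] F [ 7.6  0.9 18.9] w 0.14717861695757026
clk 9.4 total [ 0.0521 -0.005   0.0241] [0.0205 0.1978 0.0005] deg 11.4 | row/10 [ 0.0052 -0.0005  0.0024] [0.002  0.0198 0.0001]
joints [-0.017  0.913  0.111  1.079 -0.109  2.003  1.556] F [ 7.6  0.9 18.9] w 0.14717861695757026
```

View pics/c5.png

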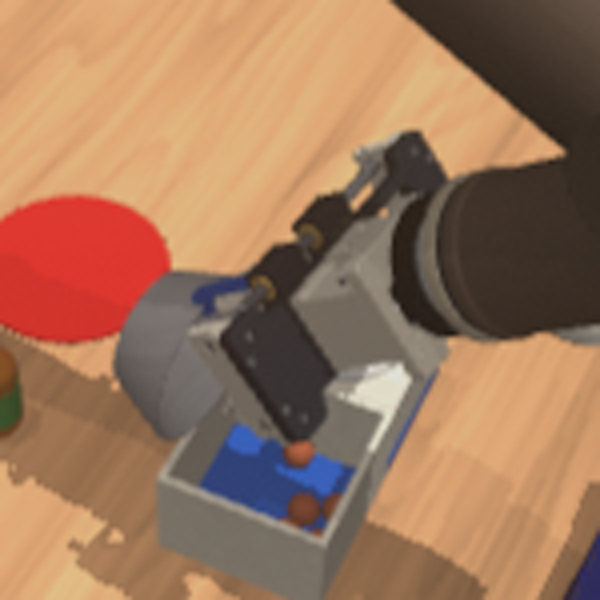

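The tilt ran into joint 6's limit and the lip sank onto the box's near wall (about 19 N). At least three balls are in the well. Lifting off now.

Emit:
send_rows(deltas=[[[0, 0, 0.008], [0, 0, 0], 0.0], [[0.0, 0, 0.01], [0, 0, 0], 0.0], [[0.003, 0, 0.01], [0, 0, 0], 0.0], [[0.004, 0, 0.01], [0, 0, 0], 0.0], [[0.004, 0, 0.01], [0, 0, 0], 0.0], [[0.004, 0, 0.01], [0, 0, 0], 0.0], [[0.004, 0, 0.01], [0, 0, 0], 0.0], [[0, 0, 0.0], [0, 0, 0], 0.0], [[0, 0, 0], [0, 0, 0], 0.0], [[0, 0, 0], [0, 0, 0], 0.0]])

```text
clock: 10.45
position: [0.5421, -0.0494, 0.2351]
ee_rot: [-0.124, -2.33, -0.056]
force: [0.3, -0.9, -0.4]
width: 0.148
```

```bash
python3 - <<'E'
from plan import *
delta(*pose([.560,-.052,.13],-6,97),10)
o=arm.observe();print(o['position'],o['ee_rot'])
E
```

```text
clk 10.45 total [ 0.0471 -0.0057  0.021 ] [0.0085 0.0983 0.0024] deg 5.7 | row/10 [ 0.0047 -0.0006  0.0021] [0.0008 0.0098 0.0002]
joints [-0.019  0.833  0.106  1.119 -0.105  2.002  1.547] F [ 0.3 -0.9 -0.4] w 0.14768193895144016
[ 0.54205084 -0.04940059  0.23511714] [-0.12382197 -2.33004515 -0.05570313]
```

```bash
python3 - <<'E'
import numpy as np
S=[((.435,1.574,1.134),.6245,.226),((.833,1.119,2.002),.5443,.2351),((.913,1.079,2.003),.5566,.1967)]
A=[];b=[]
for (a,c,d),r,z in S:
    # offsets e1 perpendicular at elbow ignored
    A+= [[np.sin(a),np.sin(a+c),np.sin(a+c+d),0],[np.cos(a),np.cos(a+c),np.cos(a+c+d),1]];b+=[r,z]
x,res,rk,_=np.linalg.lstsq(np.array(A),b,rcond=None);print(x,res,np.array(A)@x-b)
L1,L2,L3,h=x
# for tilt t, j6=2 : max reachable r for TCP z
for t in(90,95,100,105,110):
  s=np.pi-np.pi/4+np.radians(t)
  for j6 in(1.95,1.8):
    q=s-j6
    for a in np.arange(.3,1.3,.1):
      c=q-a
      if .1<c<2.5:
        P=L1*np.array([np.sin(a),np.cos(a)])+L2*np.array([np.sin(q),np.cos(q)])+L3*np.array([np.sin(s),np.cos(s)])+[0,h]
        th=np.radians(t);lip=P+np.array([.1287*np.cos(th)-.0137*np.sin(th),-.1287*np.sin(th)-.0137*np.cos(th)])
        print(t,j6,round(a,1),'lip r,z',lip.round(3))
E
```

```text
[0.54361932 0.43731174 0.3627121  0.28148579] [7.90926374e-07] [ 6.88560418e-05  2.08831479e-04  5.63964938e-04 -9.66779825e-05
 -6.34502279e-04 -1.12153497e-04]
90 1.95 0.3 lip r,z [0.292 0.243]
90 1.95 0.4 lip r,z [0.343 0.224]
90 1.95 0.5 lip r,z [0.392 0.201]
90 1.95 0.6 lip r,z [0.439 0.172]
90 1.95 0.7 lip r,z [0.482 0.139]
90 1.95 0.8 lip r,z [0.522 0.102]
90 1.95 0.9 lip r,z [0.557 0.061]
90 1.95 1.0 lip r,z [0.589 0.017]
90 1.95 1.1 lip r,z [ 0.616 -0.03 ]
90 1.95 1.2 lip r,z [ 0.638 -0.079]
90 1.8 0.3 lip r,z [0.262 0.185]
90 1.8 0.4 lip r,z [0.313 0.166]
90 1.8 0.5 lip r,z [0.362 0.142]
90 1.8 0.6 lip r,z [0.408 0.114]
90 1.8 0.7 lip r,z [0.451 0.081]
90 1.8 0.8 lip r,z [0.491 0.044]
90 1.8 0.9 lip r,z [0.527 0.003]
90 1.8 1.0 lip r,z [ 0.559 -0.041]
90 1.8 1.1 lip r,z [ 0.586 -0.088]
90 1.8 1.2 lip r,z [ 0.608 -0.138]
95 1.95 0.3 lip r,z [0.243 0.234]
95 1.95 0.4 lip r,z [0.294 0.215]
95 1.95 0.5 lip r,z [0.343 0.191]
95 1.95 0.6 lip r,z [0.389 0.163]
95 1.95 0.7 lip r,z [0.433 0.13 ]
95 1.95 0.8 lip r,z [0.472 0.093]
95 1.95 0.9 lip r,z [0.508 0.052]
95 1.95 1.0 lip r,z 
[... 1827 characters left out ...]

110 1.95 0.3 lip r,z [0.093 0.232]
110 1.95 0.4 lip r,z [0.144 0.213]
110 1.95 0.5 lip r,z [0.193 0.189]
110 1.95 0.6 lip r,z [0.24  0.161]
110 1.95 0.7 lip r,z [0.283 0.128]
110 1.95 0.8 lip r,z [0.323 0.091]
110 1.95 0.9 lip r,z [0.359 0.05 ]
110 1.95 1.0 lip r,z [0.39  0.006]
110 1.95 1.1 lip r,z [ 0.417 -0.041]
110 1.95 1.2 lip r,z [ 0.439 -0.091]
110 1.8 0.3 lip r,z [0.045 0.187]
110 1.8 0.4 lip r,z [0.096 0.169]
110 1.8 0.5 lip r,z [0.145 0.145]
110 1.8 0.6 lip r,z [0.191 0.117]
110 1.8 0.7 lip r,z [0.235 0.084]
110 1.8 0.8 lip r,z [0.274 0.047]
110 1.8 0.9 lip r,z [0.31  0.006]
110 1.8 1.0 lip r,z [ 0.342 -0.038]
110 1.8 1.1 lip r,z [ 0.369 -0.085]
110 1.8 1.2 lip r,z [ 0.391 -0.135]
```

```bash
cat > kin.py <<'E'
from plan import *
from scipy.optimize import least_squares
from itertools import product
D=[([-1.2506,.4352,.025,1.574,-.0116,1.134,-.0751],[.2563,.5695,.226],[-.6593,-3.0715,.0023]),
([-1.672,.496,.335,2.223,.974,.788,-.902],[.3736,.3626,.1226],[.326,2.336,-.133]),
([-1.566,.48,.384,2.2,1.03,.73,-.809],[.4349,.3478,.1361],[.328,2.339,-.135]),
([-.388,-.182,-.206,2.57,1.334,.471,-.33],[.4378,.0321,.2466],[.171,2.351,-.06]),
([-.351,.428,.51,1.655,-.194,1.376,1.676],[.508,-.0463,.2375],[-.15,-2.877,-.016]),
([-.196,.829,.476,1.154,-.256,1.926,1.731],[.5625,-.0526,.2307],[-.128,-2.444,-.044]),
([-.019,.833,.106,1.119,-.105,2.002,1.547],[.5421,-.0494,.2351],[-.1238,-2.33,-.0557])]
def fk(q,p,s):
    b,c7,L1,L2,L3,h=p;T=Rn.from_euler('z',b+s[0]*q[0])*Rn.from_euler('y',q[1]);P=np.array([0,0,h])+T.apply([0,0,L1])
    T=T*Rn.from_euler('z',s[1]*q[2])*Rn.from_euler('y',q[3]);P=P+T.apply([0,0,L2])
    T=T*Rn.from_euler('z',s[2]*q[4])*Rn.from_euler('y',q[5])*Rn.from_euler('z',s[3]*q[6]+c7);return P+T.apply([0,0,L3]),T
def fit():
    best=None
    for s in product((1,-1),repeat=4):
      for c0 in(0,1.57,3.14,-1.57):
        def f(p):
            e=[]
            for q,P,r in D:
                a,T=fk(q,p,s);e+=[a-P,.2*(Rn.from_rotvec(r)*T.inv()).as_rotvec()]
            return np.concatenate(e)
        r=least_squares(f,[0,c0,.544,.437,.363,.281])
        if best is None or r.cost<best[0]:best=(r.cost,r.x,s)
    return best
LO=np.array([-2.62,-.44,-1.27,.08,-1.32,.12,-2.74]);HI=np.array([2.62,2.09,1.32,2.57,4.46,2,2.74])
def ik(P,R,q0,p,s,m=.03):
    def f(q):
        a,T=fk(q,p,s);return np.concatenate([(a-P)*10,2*(R*T.inv()).as_rotvec(),.01*(q-q0)])
    r=least_squares(f,np.clip(q0,LO+m+.01,HI-m-.01),bounds=(LO+m,HI-m));a,T=fk(r.x,p,s)
    return r.x,np.linalg.norm(a-P),np.degrees((R*T.inv()).magnitude())
E
python3 - <<'E'
from kin import *
c,p,s=fit();print(c,p.round(4),s);np.save('kin.npy',np.r_[p,s])
q=arm.observe()['joints']
for head in range(-180,180,20):
    h=np.radians(head);X=np.array([np.cos(h),np.sin(h),0])
    lip=np.array([.5854,-.0532,.115])-.02*X;o=[]
    for t in(0,60,90,105,115):
        b=min((ik(*pose(lip+[0,0,.1*(t<50)],head,t),q0,p,s) for q0 in(q,np.array([-.4,.4,.5,1.6,-.2,1.3,0]),np.array([0,.6,-.5,1.6,1.5,1.,-1.]))),key=lambda b:b[1]*1000+b[2])
        o.append((t,round(b[1]*1000),round(b[2])))
    print(head,o)
E
```

```text
0.0011194124797570873 [-0.0835  1.5047  0.5872  0.4345  0.3976  0.275 ] (-1, -1, -1, -1)
-180 [(0, 23, 15), (60, 0, 0), (90, 4, 4), (105, 17, 20), (115, 37, 26)]
-160 [(0, 18, 12), (60, 0, 0), (90, 0, 0), (105, 11, 11), (115, 18, 16)]
-140 [(0, 6, 4), (60, 0, 0), (90, 0, 0), (105, 0, 0), (115, 0, 0)]
-120 [(0, 0, 0), (60, 0, 0), (90, 0, 0), (105, 0, 0), (115, 0, 0)]
-100 [(0, 0, 0), (60, 0, 0), (90, 0, 0), (105, 0, 0), (115, 0, 0)]
-80 [(0, 0, 0), (60, 0, 0), (90, 0, 0), (105, 0, 0), (115, 0, 0)]
-60 [(0, 0, 0), (60, 0, 0), (90, 0, 0), (105, 0, 0), (115, 0, 0)]
-40 [(0, 0, 0), (60, 0, 0), (90, 0, 0), (105, 12, 7), (115, 22, 14)]
-20 [(0, 5, 3), (60, 0, 0), (90, 3, 2), (105, 26, 16), (115, 39, 24)]
0 [(0, 10, 6), (60, 0, 0), (90, 6, 3), (105, 29, 18), (115, 43, 27)]
20 [(0, 7, 3), (60, 0, 0), (90, 0, 0), (105, 19, 12), (115, 31, 19)]
40 [(0, 19, 14), (60, 0, 0), (90, 0, 0), (105, 2, 1), (115, 11, 7)]
60 [(0, 15, 15), (60, 0, 0), (90, 0, 0), (105, 0, 0), (115, 0, 0)]
80 [(0, 0, 0), (60, 0, 0), (90, 0, 0), (105, 0, 0), (115, 0, 0)]
100 [(0, 0, 0), (60, 0, 0), (90, 0, 0), (105, 0, 0), (115, 0, 0)]
120 [(0, 0, 0), (60, 0, 0), (90, 0, 0), (105, 0, 0), (115, 0, 0)]
140 [(0, 13, 9), (60, 0, 0), (90, 0, 0), (105, 0, 0), (115, 0, 0)]
160 [(0, 22, 14), (60, 0, 0), (90, 0, 0), (105, 9, 5), (115, 23, 13)]
```

```bash
python3 - <<'E'
from kin import *
v=np.load('kin.npy');p,s=v[:6],v[6:]
o=arm.observe();q=o['joints'];a,T=fk(q,p,s);print('fk err',a-o['position'],(T.inv()*Rn.from_rotvec(o['ee_rot'])).as_rotvec())
def L(h,z=.115):h=np.radians(h);return np.array([.5854,-.0532,z])-.02*np.array([np.cos(h),np.sin(h),0])
for end in(-65,85):
  qq=q
  for h,t in [(-6,78)]+[(x,78) for x in np.linspace(-6,end,6)[1:]]+[(end,x) for x in(90,100,110)]:
    qq,e,r=ik(*pose(L(h),h,t),qq,p,s);print(round(h),t,qq.round(2),round(e*1000,1),round(r,1))
delta(*pose(L(-6,.125),-6,78),10)
E
```

```text
fk err [0.00735982 0.00933215 0.00023532] [0.06038298 0.00216125 0.00847001]
-6 78 [-0.05  0.68  0.12  1.27 -0.05  1.78  1.55] 0.0 0.0
-18 78 [-0.02  0.67  0.16  1.28 -0.15  1.77  1.42] 0.0 0.0
-30 78 [ 0.    0.66  0.19  1.31 -0.25  1.75  1.29] 0.0 0.0
-41 78 [ 0.02  0.64  0.23  1.35 -0.35  1.71  1.16] 0.0 0.0
-53 78 [ 0.04  0.61  0.27  1.41 -0.44  1.66  1.04] 0.0 0.0
-65 78 [ 0.05  0.57  0.31  1.48 -0.53  1.59  0.92] 0.0 0.0
-65 90 [ 0.18  0.71  0.26  1.35 -0.6   1.78  0.97] 0.0 0.0
-65 100 [ 0.27  0.84  0.22  1.24 -0.66  1.93  0.99] 0.0 0.0
-65 110 [ 0.49  0.96 -0.16  1.12 -0.56  1.97  0.83] 0.0 0.0
-6 78 [-0.05  0.68  0.12  1.27 -0.05  1.78  1.55] 0.0 0.0
12 78 [-0.1   0.66  0.06  1.29  0.1   1.75  1.75] 0.0 0.0
30 78 [-0.14  0.63  0.01  1.35  0.25  1.68  1.95] 0.0 0.0
49 78 [-0.17  0.58 -0.05  1.44  0.39  1.58  2.13] 0.0 0.0
67 78 [-0.19  0.51 -0.11  1.56  0.52  1.45  2.3 ] 0.0 0.0
85 78 [-0.18  0.44 -0.16  1.7   0.64  1.29  2.47] 0.0 0.0
85 90 [-0.35  0.53 -0.13  1.67  0.75  1.43  2.3 ] 0.0 0.0
85 100 [-0.46  0.63 -0.09  1.64  0.82  1.55  2.19] 0.0 0.0
85 110 [-0.55  0.75 -0.06  1.6   0.87  1.66  2.12] 0.0 0.0
clk 10.45 total [ 0.0102 -0.0003  0.0186] [-0.0266 -0.2315  0.0021] deg 13.3 | row/10 [ 0.001  -0.      0.0019] [-0.0027 -0.0231  0.0002]
joints [-0.019  0.833  0.106  1.119 -0.105  2.002  1.547] F [ 0.3 -0.9 -0.4] w 0.14768193895144016
```

Emit:
send_rows(deltas=[[[0.001, 0, 0.0025], [-0.0027, -0.0231, 0], 0.0], [[0.001, 0, 0.0025], [-0.0027, -0.0231, 0], 0.0], [[0.001, 0, 0.0025], [-0.0027, -0.0231, 0], 0.0], [[0.001, 0, 0.0025], [-0.0027, -0.0231, 0], 0.0], [[0.001, 0, 0.0025], [-0.0027, -0.0231, 0], 0.0], [[0.001, 0, 0.0025], [-0.0027, -0.0231, 0], 0.0], [[0.001, 0, 0.0025], [-0.0027, -0.0231, 0], 0.0], [[0.001, 0, 0.0025], [-0.0027, -0.0231, 0], 0.0], [[0.001, 0, 0.0], [-0.0027, -0.0231, 0], 0.0], [[0.001, 0, 0.0], [-0.0027, -0.0231, 0], 0.0]])

```text
clock: 11.45
position: [0.5522, -0.0494, 0.2555]
ee_rot: [-0.137, -2.565, -0.04]
force: [-0.6, -0.6, -1.7]
width: 0.148
```

```bash
cat >> plan.py <<'E'
def L(h,z=.115):h=np.radians(h);return np.array([.5854,-.0532,z])-.02*np.array([np.cos(h),np.sin(h),0])
E
python3 - <<'E'
from plan import *
delta(*pose(L(-43,.125),-43,78),8)
print(pose(L(-80,.125),-80,78)[0]-pose(L(-43,.125),-43,78)[0])
E
```

```text
clk 11.45 total [ 0.0088  0.0189 -0.0017] [ 0.0012  0.0019 -0.6437] deg 36.9 | row/8 [ 0.0011  0.0024 -0.0002] [ 0.0002  0.0002 -0.0805]
joints [-0.033  0.677  0.105  1.234 -0.089  1.808  1.537] F [-0.6 -0.6 -1.7] w 0.1478460426452668
[1.86037247e-02 1.01009984e-02 5.55111512e-17]
```

Emit:
send_rows(deltas=[[[0.0011, 0.0019, 0], [0, 0, -0.0645], 0.0], [[0.0011, 0.0019, 0], [0, 0, -0.0645], 0.0], [[0.0011, 0.0019, 0], [0, 0, -0.0645], 0.0], [[0.0011, 0.0019, 0], [0, 0, -0.0645], 0.0], [[0.0011, 0.0019, 0], [0, 0, -0.0645], 0.0], [[0.0008, 0.0019, 0], [0, 0, -0.0645], 0.0], [[0.0008, 0.0019, 0], [0, 0, -0.0645], 0.0], [[0.0008, 0.0019, 0], [0, 0, -0.0645], 0.0], [[0.0008, 0.0019, 0], [0, 0, -0.0645], 0.0], [[0.0008, 0.0019, 0], [0, 0, -0.0645], 0.0]])

```text
clock: 12.45
position: [0.5616, -0.0304, 0.2552]
ee_rot: [-0.955, -2.41, -0.282]
force: [-0.5, 0.7, -0.9]
width: 0.149
```

Emit:
send_rows(deltas=[[[0.0019, 0.001, 0], [0, 0, -0.0645], 0.0], [[0.0019, 0.001, 0], [0, 0, -0.0645], 0.0], [[0.0019, 0.001, 0], [0, 0, -0.0645], 0.0], [[0.0019, 0.001, 0], [0, 0, -0.0645], 0.0], [[0.0019, 0.001, 0], [0, 0, -0.0645], 0.0], [[0.0019, 0.001, 0], [0, 0, -0.0645], 0.0], [[0.0019, 0.001, 0], [0, 0, -0.0645], 0.0], [[0.0019, 0.001, 0], [0, 0, -0.0645], 0.0], [[0.0019, 0.001, 0], [0, 0, -0.0645], 0.0], [[0.0019, 0.001, 0], [0, 0, -0.0645], 0.0]])

```text
clock: 13.45
position: [0.5805, -0.0206, 0.2553]
ee_rot: [-1.711, -2.032, -0.506]
force: [0.5, 0.3, -1.4]
width: 0.15
```

```bash
python3 - <<'E'
from plan import *
delta(*pose(L(-80,.11),-80,92),10)
a=pose(L(-80,.11),-80,92);b=pose(L(-80,.11),-80,112);print(b[0]-a[0],(b[1]*a[1].inv()).as_rotvec())
E
```

```text
clk 13.45 total [ 0.0046 -0.0308 -0.0171] [0.2416 0.0418 0.0036] deg 14.0 | row/10 [ 0.0005 -0.0031 -0.0017] [0.0242 0.0042 0.0004]
joints [ 0.05   0.513  0.323  1.558 -0.649  1.457  0.726] F [ 0.5  0.3 -1.4] w 0.14985930810857154
[ 0.00742017 -0.04208189 -0.01394702] [ 3.43762756e-01  6.06146488e-02 -1.11587968e-16]
```

Emit:
send_rows(deltas=[[[0.0005, -0.0031, -0.0012], [0.0242, 0.0042, 0], 0.0], [[0.0005, -0.0031, -0.0012], [0.0242, 0.0042, 0], 0.0], [[0.0005, -0.0031, -0.0012], [0.0242, 0.0042, 0], 0.0], [[0.0005, -0.0031, -0.0012], [0.0242, 0.0042, 0], 0.0], [[0.0005, -0.0031, -0.0012], [0.0242, 0.0042, 0], 0.0], [[0.0005, -0.0031, -0.0012], [0.0242, 0.0042, 0], 0.0], [[0.0005, -0.0031, -0.0012], [0.0242, 0.0042, 0], 0.0], [[0.0005, -0.0031, -0.0012], [0.0242, 0.0042, 0], 0.0], [[0.0005, -0.0031, -0.0012], [0.0242, 0.0042, 0], 0.0], [[0.0005, -0.0031, -0.0012], [0.0242, 0.0042, 0], 0.0]])

```text
clock: 14.45
position: [0.5857, -0.0516, 0.2434]
ee_rot: [-1.559, -1.857, -0.681]
force: [-0.7, -0.3, -1.5]
width: 0.146
```

Emit:
send_rows(deltas=[[[0.0007, -0.0042, -0.001], [0.0344, 0.0061, 0], 0.0], [[0.0007, -0.0042, -0.001], [0.0344, 0.0061, 0], 0.0], [[0.0007, -0.0042, -0.001], [0.0344, 0.0061, 0], 0.0], [[0.0007, -0.0042, -0.001], [0.0344, 0.0061, 0], 0.0], [[0.0007, -0.0042, -0.001], [0.0344, 0.0061, 0], 0.0], [[0.0007, -0.0042, -0.001], [0.0344, 0.0061, 0], 0.0], [[0.0007, -0.0042, -0.001], [0.0344, 0.0061, 0], 0.0], [[0.0007, -0.0042, -0.001], [0.0344, 0.0061, 0], 0.0], [[0, 0, 0], [0, 0, 0], 0.0], [[0, 0, 0], [0, 0, 0], 0.0]])

```text
clock: 15.45
position: [0.5913, -0.0851, 0.2351]
ee_rot: [-1.386, -1.65, -0.85]
force: [0.6, 0.2, -1.7]
width: 0.151
```

```bash
python3 - <<'E'
from plan import *
delta(*pose(L(-80,.115),-80,110),10)
b=get_image('scene')
cv2.imwrite('pics/c6.png',cv2.resize(b[120:270,200:350],None,fx=4,fy=4,interpolation=cv2.INTER_CUBIC)[:,:,::-1])
E
```

```text
clk 15.45 total [ 0.0005 -0.0044 -0.0039] [0.0329 0.0053 0.0007] deg 1.9 | row/10 [ 0.0001 -0.0004 -0.0004] [0.0033 0.0005 0.0001]
joints [ 0.381  0.842  0.21   1.352 -0.888  1.846  0.935] F [ 0.6  0.2 -1.7] w 0.15143265466244993
```

View pics/c6.png

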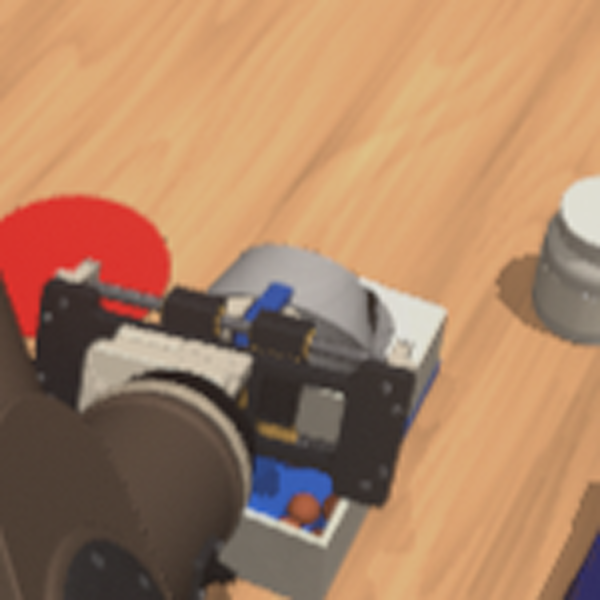

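```bash
cat >> plan.py <<'E'
MAT=np.array([.511,-.2985,.004])
def cupat(base,head,tilt=0):
    R,C=toolR(head,tilt);return np.array(base)+C.apply([-.0707,0,.0587]),R
E
python3 - <<'E'
from kin import *
v=np.load('kin.npy');p,s=v[:6],v[6:]
q=arm.observe()['joints']
for end in(-90,-60,-40):
  qq=q
  for name,P in (('t80',pose(L(-80,.16),-80,80)),('t45',pose([.57,-.08,.22],(end-80)/2,45)),('up',cupat(MAT+[0,.04,.15],end)),('dn',cupat(MAT,end))):
    qq,e,r=ik(*P,qq,p,s);print(end,name,P[0].round(3),qq.round(2),round(e*1000,1),round(r,1))
delta(*pose(L(-80,.17),-80,75),10)
E
```

```text
-90 t80 [ 0.58  -0.025  0.289] [ 0.11  0.5   0.3   1.51 -0.61  1.57  0.72] 0.0 0.0
-90 t45 [0.563 0.001 0.321] [-0.33  0.26  0.32  1.61 -0.09  1.28  0.11] 0.0 0.0
-90 up [ 0.511 -0.188  0.213] [-0.71  0.46  0.6   2.01  0.68  0.93 -0.6 ] 0.0 0.0
-90 dn [ 0.511 -0.228  0.063] [-0.63  0.73  0.64  2.12  0.75  0.56 -0.78] 0.0 0.0
-60 t80 [ 0.58  -0.025  0.289] [ 0.11  0.5   0.3   1.51 -0.61  1.57  0.72] 0.0 0.0
-60 t45 [ 0.542 -0.004  0.321] [-0.27  0.22  0.25  1.66 -0.06  1.27  0.35] 0.0 0.0
-60 up [ 0.476 -0.197  0.213] [-0.4   0.17  0.21  2.39  1.3   0.71 -0.75] 0.0 0.0
-60 dn [ 0.476 -0.237  0.063] [-0.1   0.54 -0.01  2.53  2.01  0.76 -1.54] 0.0 0.0
-40 t80 [ 0.58  -0.025  0.289] [ 0.11  0.5   0.3   1.51 -0.61  1.57  0.72] 0.0 0.0
-40 t45 [ 0.529 -0.01   0.321] [-0.23  0.2   0.21  1.68 -0.04  1.26  0.52] 0.0 0.0
-40 up [ 0.457 -0.213  0.213] [-0.16  0.02  0.21  2.54  1.81  0.39 -0.76] 1.7 1.0
-40 dn [ 0.457 -0.253  0.063] [ 0.25  0.42 -0.09  2.54  2.37  0.52 -1.29] 16.1 9.0
clk 15.5 total [-0.0129  0.071   0.0623] [-5.684e-01 -1.000e-01  1.000e-04] deg 33.1 | row/10 [-0.0013  0.0071  0.0062] [-0.0568 -0.01    0.    ]
joints [ 0.381  0.841  0.209  1.352 -0.888  1.846  0.935] F [-0.2  0.3 -1.1] w 0.14877557327888974
```

Emit:
send_rows(deltas=[[[-0.0013, 0.0071, 0.0062], [-0.0568, -0.01, 0], 0.0], [[-0.0013, 0.0071, 0.0062], [-0.0568, -0.01, 0], 0.0], [[-0.0013, 0.0071, 0.0062], [-0.0568, -0.01, 0], 0.0], [[-0.0013, 0.0071, 0.0062], [-0.0568, -0.01, 0], 0.0], [[-0.0013, 0.0071, 0.0062], [-0.0568, -0.01, 0], 0.0], [[-0.0013, 0.0071, 0.0062], [-0.0568, -0.01, 0], 0.0], [[-0.0013, 0.0071, 0.0062], [-0.0568, -0.01, 0], 0.0], [[-0.0013, 0.0071, 0.0062], [-0.0568, -0.01, 0], 0.0], [[-0.0013, 0.0071, 0.0062], [-0.0568, -0.01, 0], 0.0], [[-0.0013, 0.0071, 0.0062], [-0.0568, -0.01, 0], 0.0]])

```text
clock: 16.5
position: [0.578, -0.0129, 0.2988]
ee_rot: [-1.738, -2.073, -0.466]
force: [-0.4, -0.8, -1.3]
width: 0.146
```

```bash
python3 - <<'E'
from plan import *
delta(*cupat([.54,-.15,.17],-85,20),10)
delta(*cupat([.54,-.15,.17],-85,20),14)
E
```

```text
clk 16.5 total [-0.0421 -0.0909 -0.0495] [-0.9505 -0.1237 -0.0819] deg 55.1 | row/10 [-0.0042 -0.0091 -0.0049] [-0.095  -0.0124 -0.0082]
joints [ 0.003  0.451  0.336  1.521 -0.599  1.491  0.643] F [-0.4 -0.8 -1.3] w 0.1459969620025885
clk 16.5 total [-0.0421 -0.0909 -0.0495] [-0.9505 -0.1237 -0.0819] deg 55.1 | row/14 [-0.003  -0.0065 -0.0035] [-0.0679 -0.0088 -0.0059]
joints [ 0.003  0.451  0.336  1.521 -0.599  1.491  0.643] F [-0.4 -0.8 -1.3] w 0.1459969620025885
```

Emit:
send_rows(deltas=[[[-0.003, -0.0065, -0.0025], [-0.0679, -0.0088, -0.0059], 0.0], [[-0.003, -0.0065, -0.0025], [-0.0679, -0.0088, -0.0059], 0.0], [[-0.003, -0.0065, -0.0025], [-0.0679, -0.0088, -0.0059], 0.0], [[-0.003, -0.0065, -0.0025], [-0.0679, -0.0088, -0.0059], 0.0], [[-0.003, -0.0065, -0.0025], [-0.0679, -0.0088, -0.0059], 0.0], [[-0.003, -0.0065, -0.0025], [-0.0679, -0.0088, -0.0059], 0.0], [[-0.003, -0.0065, -0.0025], [-0.0679, -0.0088, -0.0059], 0.0], [[-0.003, -0.0065, -0.0025], [-0.0679, -0.0088, -0.0059], 0.0], [[-0.003, -0.0065, -0.0025], [-0.0679, -0.0088, -0.0059], 0.0], [[-0.003, -0.0065, -0.0025], [-0.0679, -0.0088, -0.0059], 0.0]])

```text
clock: 17.5
position: [0.548, -0.0782, 0.2733]
ee_rot: [2.014, 2.251, -0.171]
force: [-0.7, 0.2, -1.4]
width: 0.153
```

```bash
python3 - <<'E'
from plan import *
delta(*cupat([.511,-.28,.12],-88,0),10)
delta(*cupat([.511,-.28,.12],-88,0),12)
E
```

```text
clk 17.5 total [-0.0395 -0.1311 -0.0946] [-0.6216 -0.0522 -0.0707] deg 36.0 | row/10 [-0.0039 -0.0131 -0.0095] [-0.0622 -0.0052 -0.0071]
joints [-0.422  0.277  0.463  1.738  0.043  1.14   0.118] F [-0.7  0.2 -1.4] w 0.15280753512103848
clk 17.5 total [-0.0395 -0.1311 -0.0946] [-0.6216 -0.0522 -0.0707] deg 36.0 | row/12 [-0.0033 -0.0109 -0.0079] [-0.0518 -0.0043 -0.0059]
joints [-0.422  0.277  0.463  1.738  0.043  1.14   0.118] F [-0.7  0.2 -1.4] w 0.15280753512103848
```

Emit:
send_rows(deltas=[[[-0.0039, -0.0131, -0.0095], [-0.0622, -0.0052, -0.0071], 0.0], [[-0.0039, -0.0131, -0.0095], [-0.0622, -0.0052, -0.0071], 0.0], [[-0.0039, -0.0131, -0.0095], [-0.0622, -0.0052, -0.0071], 0.0], [[-0.0039, -0.0131, -0.0095], [-0.0622, -0.0052, -0.0071], 0.0], [[-0.0039, -0.0131, -0.0095], [-0.0622, -0.0052, -0.0071], 0.0], [[-0.0039, -0.0131, -0.0095], [-0.0622, -0.0052, -0.0071], 0.0], [[-0.0039, -0.0131, -0.0095], [-0.0622, -0.0052, -0.0071], 0.0], [[-0.0039, -0.0131, -0.0095], [-0.0622, -0.0052, -0.0071], 0.0], [[-0.0039, -0.0131, -0.0095], [-0.0622, -0.0052, -0.0071], 0.0], [[-0.0039, -0.0131, -0.0095], [-0.0622, -0.0052, -0.0071], 0.0]])

```text
clock: 18.5
position: [0.5096, -0.2092, 0.1775]
ee_rot: [1.727, 1.785, -0.713]
force: [0.7, -0.6, -1.3]
width: 0.149
```

```bash
python3 - <<'E'
from plan import *
delta(*cupat(MAT+[0,0,.025],-88,0),10)
a=get_image('top');b=get_image('scene')
f=lambda i,x0,y0,w:cv2.resize(i[y0:y0+w,x0:x0+w],(396,396),interpolation=cv2.INTER_CUBIC)
cv2.imwrite('pics/c7.png',np.hstack([f(a,200,110,220),f(b,130,160,190)])[:,:,::-1])
E
```

```text
clk 18.5 total [-0.001  -0.0187 -0.0898] [-0.001   0.0012  0.001 ] deg 0.1 | row/10 [-0.0001 -0.0019 -0.009 ] [-0.0001  0.0001  0.0001]
joints [-0.702  0.511  0.676  2.08   0.674  0.818 -0.562] F [ 0.7 -0.6 -1.3] w 0.14894285294335724
```

View pics/c7.png

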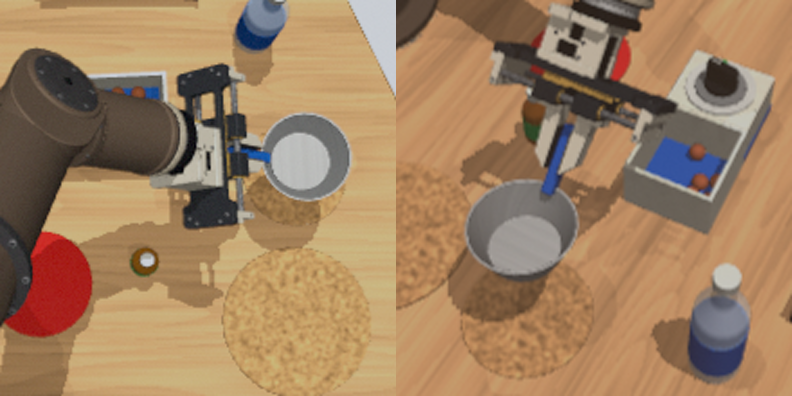

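The cup is empty and held over the small cork mat, with balls visible in the well. I'm checking whether it slipped in the grip, from the rim and floor centres.

```bash
python3 - <<'E'
from plan import *
P=lambda x,y:(200+(x+.5)/1.8-.5,110+(y+.5)/1.8-.5)
o=arm.observe();R=Rn.from_rotvec(o['ee_rot']);q,C=toolR(-88,0)
base=o['position']-C.apply([-.0707,0,.0587]);print('base exp',base)
print('rim',ray('top',*P(306.5,157),base[2]+.045),'floor',ray('top',*P(301,161),base[2]+.004))
Q=lambda x,y:(130+(x+.5)/2.084-.5,160+(y+.5)/2.084-.5)
print('rimS',ray('scene',*Q(522.5-396,229),base[2]+.045),'floorS',ray('scene',*Q(523.5-396,245),base[2]+.004))
E
```

```text
base exp [ 0.51044848 -0.27957667  0.11736726]
rim [ 0.51038476 -0.27876023  0.16236726] floor [ 0.51200104 -0.28136603  0.12136726]
rimS [ 0.51219734 -0.28034496  0.16236726] floorS [ 0.50644237 -0.27733576  0.12136726]
```

No slip: rim and floor centres agree with the expected base within about 4 mm. Lowering.

Emit:
send_rows(deltas=[[[0, -0.0019, -0.0105], [0, 0, 0], 0.0], [[0, -0.0019, -0.0105], [0, 0, 0], 0.0], [[0, -0.0019, -0.0105], [0, 0, 0], 0.0], [[0, -0.0019, -0.0105], [0, 0, 0], 0.0], [[0, -0.0019, -0.0105], [0, 0, 0], 0.0], [[0, -0.0019, -0.0105], [0, 0, 0], 0.0], [[0, -0.0019, -0.0105], [0, 0, 0], 0.0], [[0, -0.0019, -0.0105], [0, 0, 0], 0.0], [[0, -0.0019, -0.0105], [0, 0, 0], 0.0], [[0, -0.0019, -0.0105], [0, 0, 0], 0.0]])

```text
clock: 19.6
position: [0.5093, -0.2291, 0.0715]
ee_rot: [1.728, 1.786, -0.716]
force: [-0.1, -0.4, -1.6]
width: 0.15
```

Emit:
send_rows(deltas=[[[0, 0, -0.002], [0, 0, 0], 0.0], [[0, 0, -0.002], [0, 0, 0], 0.0], [[0, 0, -0.002], [0, 0, 0], 0.0], [[0, 0, -0.0015], [0, 0, 0], 0.0], [[0, 0, -0.0015], [0, 0, 0], 0.0], [[0, 0, 0], [0, 0, 0], 0.0], [[0, 0, 0], [0, 0, 0], 0.0], [[0, 0, 0], [0, 0, 0], 0.0], [[0, 0, 0], [0, 0, 0], 0.0], [[0, 0, 0], [0, 0, 0], 0.0]])

```text
clock: 20.6
position: [0.5097, -0.2291, 0.0644]
ee_rot: [1.727, 1.785, -0.716]
force: [-1.4, 4.2, 8.4]
width: 0.149
```

```bash
python3 - <<'E'
from plan import *
delta(*cupat(MAT,-88,0),10)
E
```

```text
clk 20.6 total [-0.0011  0.0013 -0.0017] [-0.0001 -0.0001  0.0025] deg 0.1 | row/10 [-0.0001  0.0001 -0.0002] [-0.     -0.      0.0002]
joints [-0.638  0.748  0.667  2.141  0.715  0.548 -0.717] F [-1.4  4.2  8.4] w 0.1489285095102286
```

Emit:
send_rows(deltas=[[[0, 0, 0.0008], [0, 0, 0], 0.0], [[0, 0, 0], [0, 0, 0], 0.02], [[0, 0, 0], [0, 0, 0], 0.03], [[0, 0, 0], [0, 0, 0], 0.045], [[0, 0, 0], [0, 0, 0], 0.045], [[0, 0.005, 0.005], [0, 0, 0], 0.045], [[0, 0.01, 0.01], [0, 0, 0], 0.045], [[0, 0.012, 0.012], [0, 0, 0], 0.045], [[0, 0.012, 0.012], [0, 0, 0], 0.045], [[0, 0.012, 0.012], [0, 0, 0], 0.045]])

```text
clock: 21.6
position: [0.5092, -0.1771, 0.116]
ee_rot: [1.728, 1.786, -0.716]
force: [0.8, -0.5, -0.5]
width: 0.489
```

Emit:
send_rows(deltas=[[[0, 0.012, 0.014], [0, 0, 0], 0.045], [[0, 0.012, 0.014], [0, 0, 0], 0.045], [[0, 0.01, 0.02], [0, 0, 0], 0.045], [[0, 0.01, 0.02], [0, 0, 0], 0.045], [[0, 0.01, 0.02], [0, 0, 0], 0.045], [[0, 0.01, 0.02], [0, 0, 0], 0.045], [[0, 0.01, 0.02], [0, 0, 0], 0.045], [[0, 0.01, 0.02], [0, 0, 0], 0.045], [[0, 0.01, 0.01], [0, 0, 0], 0.045], [[0, 0, 0], [0, 0, 0], 0.045]])

```text
clock: 22.6
position: [0.51, -0.0823, 0.2742]
ee_rot: [1.727, 1.788, -0.711]
force: [-0.8, 0.6, 0.1]
width: 0.491
```

```bash
python3 - <<'E'
from m import *
from plan import delta
a=snap('top','t8.png');b=snap('scene','s8.png')
o=arm.observe();print(o['position'],o['joints'].round(2),o['force'].round(1))
f=lambda i,x0,y0,w:cv2.resize(i[y0:y0+w,x0:x0+w],(396,396),interpolation=cv2.INTER_CUBIC)
cv2.imwrite('pics/c8.png',np.hstack([f(a,200,110,220),f(b,130,160,190)])[:,:,::-1])
E
```

```text
[ 0.50897301 -0.08393929  0.27301612] [-0.92  0.39  0.64  1.92  0.57  1.2  -0.55] [ 0.2 -0.1 -1.3]
```

View pics/c8.png

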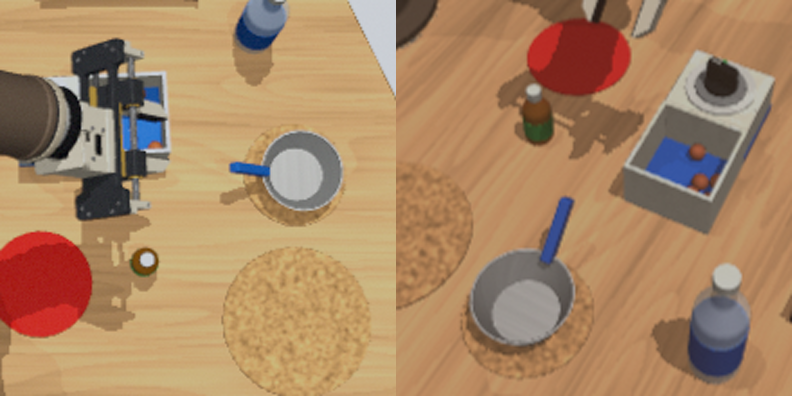

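Cup stands upright on the small cork mat, and the bottle and vial are untouched. Now I move the arm aside with the tool down, to check the balls and read the knob.

```bash
cat >> plan.py <<'E'
def down(az):
    a=np.radians(az);y=np.array([np.cos(a),np.sin(a),0]);z=np.array([0,0,-1.]);return Rn.from_matrix(np.c_[np.cross(y,z),y,z])
E
python3 - <<'E'
from plan import *
delta([.44,.28,.26],down(80),16)
E
```

```text
clk 22.7 total [-0.069   0.3639 -0.013 ] [0.6393 0.5528 1.2878] deg 88.3 | row/16 [-0.0043  0.0227 -0.0008] [0.04   0.0346 0.0805]
joints [-0.917  0.388  0.638  1.919  0.568  1.198 -0.547] F [ 0.2 -0.1 -1.3] w 0.4883517742630336
```

Emit:
send_rows(deltas=[[[-0.0043, 0.02, 0.002], [0.04, 0.0346, 0.0805], 0.05], [[-0.0043, 0.0227, 0.002], [0.04, 0.0346, 0.0805], 0.05], [[-0.0043, 0.0227, 0], [0.04, 0.0346, 0.0805], 0.05], [[-0.0043, 0.0227, 0], [0.04, 0.0346, 0.0805], 0.05], [[-0.0043, 0.0227, 0], [0.04, 0.0346, 0.0805], 0.05], [[-0.0043, 0.0227, 0], [0.04, 0.0346, 0.0805], 0.05], [[-0.0043, 0.0227, 0], [0.04, 0.0346, 0.0805], 0.05], [[-0.0043, 0.0227, 0], [0.04, 0.0346, 0.0805], 0.05], [[-0.0043, 0.0227, 0], [0.04, 0.0346, 0.0805], 0.05], [[-0.0043, 0.0227, 0], [0.04, 0.0346, 0.0805], 0.05]])

```text
clock: 23.7
position: [0.4655, 0.1403, 0.2765]
ee_rot: [0.939, 2.746, -0.32]
force: [-0.8, -0.1, -0.3]
width: 0.544
```

Emit:
send_rows(deltas=[[[-0.0043, 0.0227, -0.0008], [0.04, 0.0346, 0.0805], 0.05], [[-0.0043, 0.0227, -0.0008], [0.04, 0.0346, 0.0805], 0.05], [[-0.0043, 0.0227, -0.0008], [0.04, 0.0346, 0.0805], 0.05], [[-0.0043, 0.0227, -0.0008], [0.04, 0.0346, 0.0805], 0.05], [[-0.0043, 0.0227, -0.0008], [0.04, 0.0346, 0.0805], 0.05], [[-0.0043, 0.0227, -0.0008], [0.04, 0.0346, 0.0805], 0.05], [[0, 0, 0], [0, 0, 0], 0.05], [[0, 0, 0], [0, 0, 0], 0.05], [[0, 0, 0], [0, 0, 0], 0.05], [[0, 0, 0], [0, 0, 0], 0.05]])

```text
clock: 24.7
position: [0.4404, 0.2757, 0.2724]
ee_rot: [-0.276, -3.129, 0.001]
force: [0.5, -0.6, -0.2]
width: 0.549
```

```bash
cat > knob.py <<'E'
from m import *
def knob(t):
    h,_=blobs(t,(45,60,50),(90,255,255),(200,145,245,210),4)
    g=ray('top',*h[0][0],.08)
    gray=cv2.cvtColor(t,cv2.COLOR_BGR2GRAY).astype(float)[160:192,216:240]
    return g,gray
E
python3 - <<'E'
from knob import *
from plan import *
delta([.5805,.0545,.15],down(80),12)
snap('top','t9.png');t=cv2.imread('pics/t9.png');g,gr=knob(t);print('green',g)
t0=cv2.imread('pics/t0.png');g0,gr0=knob(t0);print(g0)
cv2.imwrite('pics/c9.png',cv2.resize(t[140:215,200:300],(800,600),interpolation=cv2.INTER_CUBIC))
# white line: bright pixels inside the dark disc
for G in(gr0,gr):
    yy,xx=np.mgrid[160:192,216:240];m=(G>50)&(np.hypot(xx-226.3,yy-174.5)<5.0)
    w=(G-30)*m;c=np.array([(w*xx).sum(),(w*yy).sum()])/w.sum()
    X=np.array([xx[m]-c[0],yy[m]-c[1]]);ww=w[m];C=(X*ww)@X.T/ww.sum();e,V=np.linalg.eigh(C);v=V[:,1]*np.sign(V[1,1])
    A,B=ray('top',*(c-3*v),.119),ray('top',*(c+3*v),.119);d=(B-A)[:2]
    print('line c',c,ray('top',*c,.119),'dir cw from -x deg',np.degrees(np.arctan2(d[1],-d[0])),e)
E
```

```text
clk 24.7 total [ 0.1401 -0.2212 -0.1224] [ 0.0009 -0.0002  0.0017] deg 0.1 | row/12 [ 0.0117 -0.0184 -0.0102] [ 0.0001 -0.      0.0001]
joints [-0.874  0.223  0.261  1.775 -0.062  1.152  0.8  ] F [ 0.5 -0.6 -0.2] w 0.5487044728049906
green [0.56797551 0.09313702 0.08      ]
[0.56835164 0.0929367  0.08      ]
line c [225.74111675 174.55532995] [0.57081568 0.05692308 0.119     ] dir cw from -x deg 11.436394835752617 [0.31663869 3.46023368]
line c [225.77074041 174.57716325] [0.57076219 0.0568508  0.119     ] dir cw from -x deg 11.492378872863762 [0.34392236 3.4488124 ]
```

View pics/c9.png

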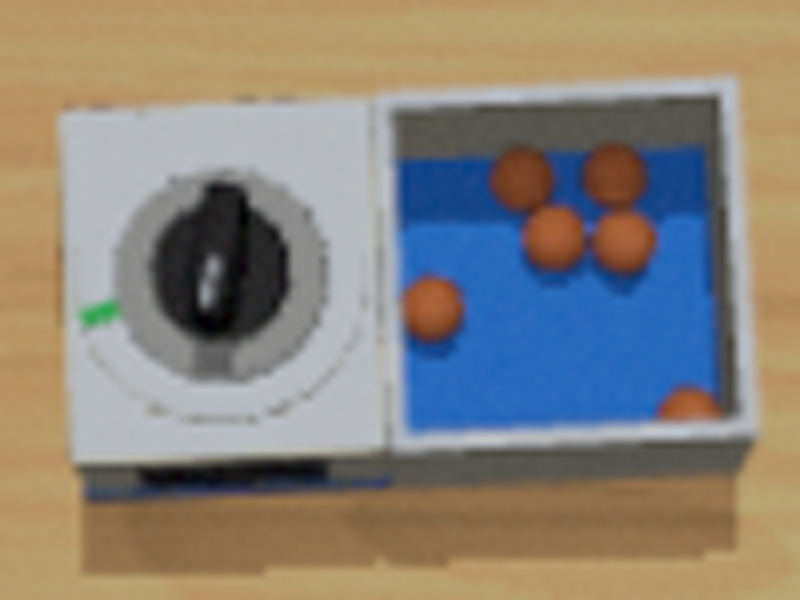

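All six balls are in the well. The knob line is at 11.5° and the green mark at about 71.7°, both clockwise from -x, so it needs about 60° clockwise.

Emit:
send_rows(deltas=[[[0.0141, -0.0221, -0.009], [0, 0, -0.0026], 0.05], [[0.0141, -0.0221, -0.009], [0, 0, -0.0026], 0.05], [[0.0141, -0.0221, -0.009], [0, 0, -0.0026], 0.05], [[0.0141, -0.0221, -0.009], [0, 0, -0.0026], 0.05], [[0.0141, -0.0221, -0.009], [0, 0, -0.0026], 0.05], [[0.0141, -0.0221, -0.009], [0, 0, -0.0026], 0.05], [[0.0141, -0.0221, -0.009], [0, 0, -0.0026], 0.05], [[0.0141, -0.0221, -0.009], [0, 0, -0.0026], 0.05], [[0.0141, -0.0221, -0.009], [0, 0, -0.0026], 0.05], [[0.0141, -0.0221, -0.009], [0, 0, -0.0026], 0.05]])

```text
clock: 25.75
position: [0.5818, 0.0545, 0.1822]
ee_rot: [-0.315, -3.126, 0.0]
force: [0.3, 0.3, -0.3]
width: 0.543
```

```bash
python3 - <<'E'
from plan import *
delta([.5808,.0547,.095],down(78.5),8)
E
```

```text
clk 25.75 total [-0.001   0.0002 -0.0872] [ 0.0003 -0.0002  0.0003] deg 0.0 | row/8 [-0.0001  0.     -0.0109] [ 0. -0.  0.]
joints [-0.441  0.418  0.356  1.754 -0.169  1.     1.349] F [ 0.3  0.3 -0.3] w 0.5434280204110096
```

Emit:
send_rows(deltas=[[[-0.0005, 0, -0.012], [0, 0, 0], 0.05], [[-0.0005, 0, -0.012], [0, 0, 0], 0.05], [[0, 0, -0.012], [0, 0, 0], 0.05], [[0, 0, -0.012], [0, 0, 0], 0.05], [[0, 0, -0.012], [0, 0, 0], 0.05], [[0, 0, -0.01], [0, 0, 0], 0.05], [[0, 0, -0.007], [0, 0, 0], 0.05], [[0, 0, -0.006], [0, 0, 0], 0.05], [[0, 0, -0.004], [0, 0, 0], 0.05], [[0, 0, 0], [0, 0, 0], 0.05]])

```text
clock: 26.75
position: [0.5803, 0.0555, 0.095]
ee_rot: [-0.314, -3.125, 0.0]
force: [-0.1, 0.4, -0.2]
width: 0.544
```

Emit:
send_rows(deltas=[[[0, 0, 0], [0, 0, 0], 0.03], [[0, 0, 0], [0, 0, 0], 0.02], [[0, 0, 0], [0, 0, 0], 0.01], [[0, 0, 0], [0, 0, 0], 0.0], [[0, 0, 0], [0, 0, 0], 0.0], [[0, 0, 0], [0, 0, 0], 0.0], [[0, 0, 0], [0, 0, 0], 0.0], [[0, 0, 0], [0, 0, 0], 0.0], [[0, 0, 0], [0, 0, 0], 0.0], [[0, 0, 0], [0, 0, 0], 0.0]], force=20)

```text
clock: 27.75
position: [0.5812, 0.0575, 0.0957]
ee_rot: [0.312, 3.125, 0.003]
force: [2.5, 4.3, -0.9]
width: 0.149
```

Emit:
send_rows(deltas=[[[0.0003, 0.0015, 0], [0, 0, -0.05], 0.0], [[0, 0, 0], [0, 0, -0.0525], 0.0], [[0, 0, 0], [0, 0, -0.0525], 0.0], [[0, 0, 0], [0, 0, -0.0525], 0.0], [[0, 0, 0], [0, 0, -0.0525], 0.0], [[0, 0, 0], [0, 0, -0.0525], 0.0], [[0, 0, 0], [0, 0, -0.0525], 0.0], [[0, 0, 0], [0, 0, -0.0525], 0.0], [[0, 0, 0], [0, 0, -0.0525], 0.0], [[0, 0, 0], [0, 0, -0.0525], 0.0]])

```text
clock: 28.75
position: [0.5813, 0.0577, 0.0957]
ee_rot: [1.113, 2.937, 0.002]
force: [0.6, 1.1, 0.3]
width: 0.152
```

Emit:
send_rows(deltas=[[[0, 0, 0], [0, 0, -0.0525], 0.0], [[0, 0, 0], [0, 0, -0.0525], 0.0], [[0, 0, 0], [0, 0, -0.0525], 0.0], [[0, 0, 0], [0, 0, -0.0525], 0.0], [[0, 0, 0], [0, 0, -0.0525], 0.0], [[0, 0, 0], [0, 0, -0.0525], 0.0], [[0, 0, 0], [0, 0, -0.0525], 0.0], [[0, 0, 0], [0, 0, -0.0525], 0.0], [[0, 0, 0], [0, 0, -0.0525], 0.0], [[0, 0, 0], [0, 0, -0.0525], 0.0]])

```text
clock: 29.75
position: [0.5815, 0.0579, 0.0957]
ee_rot: [1.837, 2.548, 0.003]
force: [2.1, 1.9, -0.2]
width: 0.157
```

Emit:
send_rows(deltas=[[[0, 0, 0], [0, 0, 0], 0.0], [[0, 0, 0], [0, 0, 0], 0.0], [[0, 0, 0], [0, 0, 0], 0.0], [[0, 0, 0], [0, 0, 0], 0.02], [[0, 0, 0], [0, 0, 0], 0.035], [[0, 0, 0], [0, 0, 0], 0.05], [[0, 0, 0.01], [0, 0, 0], 0.05], [[0, 0, 0.02], [0, 0, 0], 0.05], [[0, 0, 0.03], [0, 0, 0], 0.05], [[0, 0, 0.03], [0, 0, 0], 0.05]])

```text
clock: 30.75
position: [0.5803, 0.0566, 0.1869]
ee_rot: [-1.836, -2.549, 0.001]
force: [0.0, -0.1, 0.7]
width: 0.543
```

Emit:
send_rows(deltas=[[[-0.01, 0.02, 0.01], [0, 0, 0], 0.05], [[-0.01, 0.025, 0.01], [0, 0, 0], 0.05], [[-0.01, 0.025, 0.01], [0, 0, 0], 0.05], [[-0.01, 0.025, 0], [0, 0, 0], 0.05], [[-0.01, 0.025, 0], [0, 0, 0], 0.05], [[-0.01, 0.025, 0], [0, 0, 0], 0.05], [[-0.01, 0.025, 0], [0, 0, 0], 0.05], [[-0.01, 0.025, 0], [0, 0, 0], 0.05], [[-0.01, 0.02, 0], [0, 0, 0], 0.05], [[0, 0, 0], [0, 0, 0], 0.05]])

```text
clock: 31.75
position: [0.4889, 0.2754, 0.2157]
ee_rot: [-1.828, -2.553, -0.001]
force: [-0.5, -0.5, -0.4]
width: 0.549
```

```bash
cat > chk.py <<'E'
from knob import *
import sys
def run(f):
    snap('top',f);t=cv2.imread('pics/'+f);g,G=knob(t)
    yy,xx=np.mgrid[160:192,216:240];m=(G>55)&(np.hypot(xx-226.3,yy-172)<7.0)
    n,l,st,_=cv2.connectedComponentsWithStats(m.astype(np.uint8));m=l==1+np.argmax(st[1:,4])
    w=(G-30)*m;c=np.array([(w*xx).sum(),(w*yy).sum()])/w.sum()
    X=np.array([xx[m]-c[0],yy[m]-c[1]]);ww=w[m];C=(X*ww)@X.T/ww.sum();e,V=np.linalg.eigh(C);v=-V[:,1]*np.sign(V[0,1])
    A,B=ray('top',*(c-3*v),.119),ray('top',*(c+3*v),.119);d=(B-A)[:2];cl=ray('top',*c,.119)
    ax=np.array([.5808,.0547])
    ang=lambda d:np.degrees(np.arctan2(d[1],-d[0])).round(2)
    print('line c',c,cl,'dir',ang(d),'from axis',ang(cl[:2]-ax),'green',g,ang(g[:2]-ax),e,m.sum())
    cv2.imwrite('pics/z'+f,cv2.resize(t[155:195,203:253],(750,600),interpolation=cv2.INTER_CUBIC))
    print(G[4:22].astype(int))
E
python3 -c "
from chk import *;run('t10.png')"
```

```text
line c [222.30961538 171.52692308] [0.57825303 0.06532228 0.119     ] dir 68.96 from axis 76.52 green [0.56861249 0.09294171 0.08      ] 72.32 [0.36662878 3.0598616 ] 16
[[189 187 175 150 142 143 141 140 134 133 134 134 132 136 137 142 142 142
  141 140 164 181 187 190]
 [187 176 150 141 140 142 135 134 100  80  78  64  50  97 107 125 133 134
  139 141 143 153 176 186]
 [175 150 139 143 142 134  97  81  57  34  33  39  37  38  42  40  69  61
  121 139 141 142 128 176]
 [156 141 141 142 137  99  55  38  36  35  35  38  24  30  30  34  36  33
   68 129 142 142 125 173]
 [150 141 141 139 101  51  35  38  35  28  29  30  29  37  36  36  37  34
   31 120 140 142 143 152]
 [141 142 140 119  64  31  31  33  34  36  38  41  36  36  38  35  38  34
   34  71 130 142 142 139]
 [140 142 134  83  36  30  35  58  80  62  37  33  42  38  41  38  39  42
   26  65 132 141 143 141]
 [141 142  91  49  62  78  71 114 141 104  52  43  37  42  37  32  17  15
    3  30 126 142 142 143]
 [140 143  89  75 117 144 126 114  71  36  42  37  31  25  17   9   8   6
   17  13 124 144 143 143]
 [142 141 100  75 108
[... 188 characters left out ...]
41 125  68  20  14   7  11   7   8   6   2   5  17  18  25  18  24
   27  19 126 142 142 140]
 [143 141 142  83  19   4   0   8  13   8  10  20  24  18  20  27  22  22
   23  38 127 141 140 143]
 [142 141 142  96  33  14   9  14  22  25  24  24  23  22  22  22  24  29
   23  65 130 142 140 141]
 [141 141 142 112  57  19  17  20  27  25  26  22  23  19  23  17  35  36
   43  96 134 143 142 138]
 [143 142 141 113  76  44  22  21  21  25  22  29  27  26  38  41  39  38
   85 131 143 140 141 127]
 [144 143 142 111  95  74  44  27  27  35  42  40  41  35  37  38  46  85
  131 141 141 143 139 130]
 [150 136 141 118 102  97  89  57  45  41  37  37  42  38  49  60 102 135
  143 141 142 139 129 177]]
```

View pics/zt10.png

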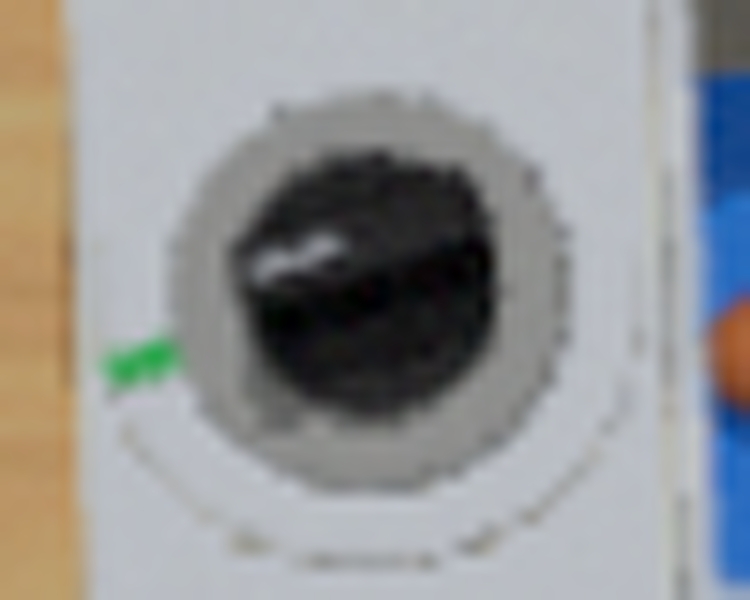

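The line nearly meets the mark. I'll get a better axis from the grey disc at the ring's own height.

```bash
python3 - <<'E'
from m import *
for f in('t0.png','t9.png','t10.png'):
    t=cv2.imread('pics/'+f);k=8;roi=t[150:200,203:250]
    G=cv2.resize(cv2.cvtColor(roi,cv2.COLOR_BGR2GRAY),None,fx=k,fy=k,interpolation=cv2.INTER_CUBIC)
    c=cv2.findContours((G<157).astype(np.uint8),cv2.RETR_EXTERNAL,cv2.CHAIN_APPROX_NONE)[0]
    c=[x for x in c if cv2.pointPolygonTest(x,(23.5*k,24.0*k),False)>0][0]
    pts=c[:,0]/k-.5+.5/k+[203,150]
    W=np.array([ray('top',*q,.077)[:2] for q in pts]);
    for _ in range(4):  # circle fit with trimming
        A=np.c_[2*W,np.ones(len(W))];x=np.linalg.lstsq(A,(W**2).sum(1),rcond=None)[0];r=np.sqrt(x[2]+x[:2]@x[:2]);e=abs(np.hypot(*(W-x[:2]).T)-r);W=W[e<max(np.median(e)*2.5,3e-4)]
    g,_=blobs(t,(45,60,50),(90,255,255),(200,145,245,210),4);g=ray('top',*g[0][0],.077)[:2]
    # green with saturation weights
    hsv=cv2.cvtColor(t,cv2.COLOR_BGR2HSV).astype(float);yy,xx=np.mgrid[172:186,205:219];b=t[172:186,205:219].astype(float);w=np.clip(b[...,1]-b[...,2]-15,0,None)
    gw=ray('top',(w*xx).sum()/w.sum(),(w*yy).sum()/w.sum(),.077)[:2]
    for z in(g,gw):d=z-x[:2];print(f,x[:2].round(4),r.round(4),len(W),'green',z.round(4),np.hypot(*d).round(4),np.degrees(np.arctan2(d[1],-d[0])).round(2))
E
```

```text
t0.png [0.5812 0.0554] 0.0345 501 green [0.569  0.0932] 0.0397 72.09
t0.png [0.5812 0.0554] 0.0345 501 green [0.5692 0.0931] 0.0397 72.35
t9.png [0.581  0.0553] 0.0339 493 green [0.5686 0.0934] 0.04 71.89
t9.png [0.581  0.0553] 0.0339 493 green [0.5692 0.0932] 0.0397 72.59
t10.png [0.5809 0.0553] 0.0337 480 green [0.5692 0.0932] 0.0397 72.86
t10.png [0.5809 0.0553] 0.0337 480 green [0.5692 0.0931] 0.0397 72.78
```

The green mark is at 72.4 ± 0.4°. The knob is at 71.5° by the tool angle and 69° by the coarse image line. I'll regrip once and add a bit over 1°.

Emit:
send_rows(deltas=[[[0.01, -0.02, 0], [0, 0, 0], 0.05], [[0.01, -0.025, 0], [0, 0, 0], 0.05], [[0.01, -0.025, 0], [0, 0, 0], 0.05], [[0.01, -0.025, 0], [0, 0, 0], 0.05], [[0.01, -0.025, 0], [0, 0, 0], 0.05], [[0.01, -0.025, 0], [0, 0, 0], 0.05], [[0.01, -0.025, -0.01], [0, 0, 0], 0.05], [[0.01, -0.025, -0.01], [0, 0, 0], 0.05], [[0.012, -0.021, -0.01], [0, 0, 0], 0.05], [[0, 0, 0], [0, 0, 0], 0.05]])

```text
clock: 32.8
position: [0.5832, 0.0501, 0.1852]
ee_rot: [1.844, 2.542, -0.003]
force: [0.7, 0.1, -0.0]
width: 0.544
```

```bash
python3 - <<'E'
from plan import *
delta([.5813,.0575,.0955],down(18.5),8)
E
```

```text
clk 32.8 total [-0.0019  0.0074 -0.0897] [ 0.0024 -0.0004  0.0071] deg 0.4 | row/8 [-0.0002  0.0009 -0.0112] [ 0.0003 -0.      0.0009]
joints [-0.657  0.465  0.687  1.766 -0.335  1.032  0.469] F [ 0.7  0.1 -0. ] w 0.5442697988875305
```

Emit:
send_rows(deltas=[[[-0.001, 0.004, -0.012], [0, 0, 0], 0.05], [[-0.001, 0.0034, -0.012], [0, 0, 0], 0.05], [[0, 0, -0.012], [0, 0, 0], 0.05], [[0, 0, -0.012], [0, 0, 0], 0.05], [[0, 0, -0.012], [0, 0, 0], 0.05], [[0, 0, -0.012], [0, 0, 0], 0.05], [[0, 0, -0.008], [0, 0, 0], 0.05], [[0, 0, -0.006], [0, 0, 0], 0.05], [[0, 0, -0.003], [0, 0, 0], 0.05], [[0, 0, 0], [0, 0, 0], 0.03]])

```text
clock: 33.8
position: [0.5807, 0.0633, 0.0962]
ee_rot: [-1.836, -2.549, -0.0]
force: [0.7, 0.0, 0.6]
width: 0.494
```

Emit:
send_rows(deltas=[[[0, 0, 0], [0, 0, 0], 0.02], [[0, 0, 0], [0, 0, 0], 0.01], [[0, 0, 0], [0, 0, 0], 0.0], [[0, 0, 0], [0, 0, 0], 0.0], [[0, 0, 0], [0, 0, 0], 0.0], [[0, 0, 0], [0, 0, -0.007], 0.0], [[0, 0, 0], [0, 0, -0.007], 0.0], [[0, 0, 0], [0, 0, 0], 0.0], [[0, 0, 0], [0, 0, 0], 0.0], [[0, 0, 0], [0, 0, 0], 0.0]])

```text
clock: 34.8
position: [0.5799, 0.0633, 0.0966]
ee_rot: [-1.853, -2.535, 0.001]
force: [-4.4, 0.3, 4.8]
width: 0.15
```

Emit:
send_rows(deltas=[[[0, 0, 0], [0, 0, 0], 0.0], [[0, 0, 0], [0, 0, 0], 0.02], [[0, 0, 0], [0, 0, 0], 0.035], [[0, 0, 0], [0, 0, 0], 0.05], [[0, 0, 0], [0, 0, 0], 0.05], [[0, 0, 0.01], [0, 0, 0], 0.05], [[0, 0, 0.02], [0, 0, 0], 0.05], [[0, 0, 0.03], [0, 0, 0], 0.05], [[0, 0, 0.03], [0, 0, 0], 0.05], [[0, 0, 0.01], [0, 0, 0], 0.05]])

```text
clock: 35.8
position: [0.5824, 0.0631, 0.2001]
ee_rot: [1.852, 2.534, 0.006]
force: [0.6, 0.2, -0.4]
width: 0.546
```

Emit:
send_rows(deltas=[[[-0.01, 0.02, 0.01], [0, 0, 0], 0.05], [[-0.01, 0.025, 0.01], [0, 0, 0], 0.05], [[-0.01, 0.025, 0.01], [0, 0, 0], 0.05], [[-0.01, 0.025, 0], [0, 0, 0], 0.05], [[-0.01, 0.025, 0], [0, 0, 0], 0.05], [[-0.01, 0.025, 0], [0, 0, 0], 0.05], [[-0.01, 0.025, 0], [0, 0, 0], 0.05], [[-0.01, 0.025, 0], [0, 0, 0], 0.05], [[-0.01, 0.02, 0], [0, 0, 0], 0.05], [[0, 0, 0], [0, 0, 0], 0.05]])

```text
clock: 36.8
position: [0.4887, 0.2821, 0.226]
ee_rot: [-1.845, -2.54, -0.0]
force: [0.4, 0.4, -0.0]
width: 0.541
```

```bash
python3 - <<'E'
from chk import *
run('t11.png');t=cv2.imread('pics/t11.png')
cv2.imwrite('pics/f11.png',cv2.resize(t[90:320,140:420],(800,600*1),interpolation=cv2.INTER_CUBIC))
E
```

```text
line c [222.48367167 171.3733451 ] [0.57863549 0.06490752 0.119     ] dir 71.8 from axis 78.03 green [0.56797551 0.09313702 0.08      ] 71.55 [0.33556475 2.92306097] 15
[[188 186 175 150 141 140 139 140 135 133 134 131 132 136 136 138 139 142
  140 138 163 181 186 187]
 [188 174 150 141 140 140 136 134  98  78  77  60  56  99 102 125 133 132
  140 142 142 153 174 186]
 [175 148 140 139 141 134  98  81  56  40  37  41  37  38  37  45  71  78
  124 139 139 139 125 175]
 [153 139 139 142 136  98  54  43  36  38  38  34  33  27  27  32  34  35
   68 127 141 141 124 171]
 [150 141 140 138  99  56  36  40  36  30  26  26  35  33  37  36  36  37
   29 117 138 141 142 153]
 [140 140 140 116  61  35  33  25  29  30  33  34  32  36  38  41  34  40
   34  68 129 140 139 138]
 [139 140 127  78  36  32  44  62  94  73  34  37  38  37  35  44  36  40
   37  67 129 140 142 141]
 [139 142  88  62  65  97  95 114 167 124  53  38  40  41  34  36  27  17
   20  33 125 140 141 141]
 [139 141  86 104 120 166 137 116  73  38  39  38  28  27  16  12  12   7
    2   9 125 140 140 140]
 [138 140 100  75  80 
[... 187 characters left out ...]
40 124  66  15   6   7  10   4  10   3   8   1  10  14  23  16  20
   24  18 125 139 140 141]
 [141 141 141  84  13  10  10   3   8  13  15  15  19  24  24  19  17  22
   19  39 127 141 140 140]
 [139 141 139  94  32  20  10  13  16  26  23  23  24  20  24  18  21  22
   20  70 129 141 141 143]
 [141 141 140 111  58  20  21  19  19  25  23  25  22  21  28  27  30  37
   41  86 133 140 142 138]
 [139 140 141 111  77  44  17  26  19  26  28  23  23  26  37  40  40  36
   82 102 134 139 139 124]
 [142 139 140 110  98  72  45  26  20  33  39  42  42  42  39  42  44  83
  131 141 140 140 138 129]
 [147 136 140 119 100  98  86  55  42  44  42  40  41  38  43  58  99 133
  142 140 141 138 128 176]]
```

View pics/f11.png

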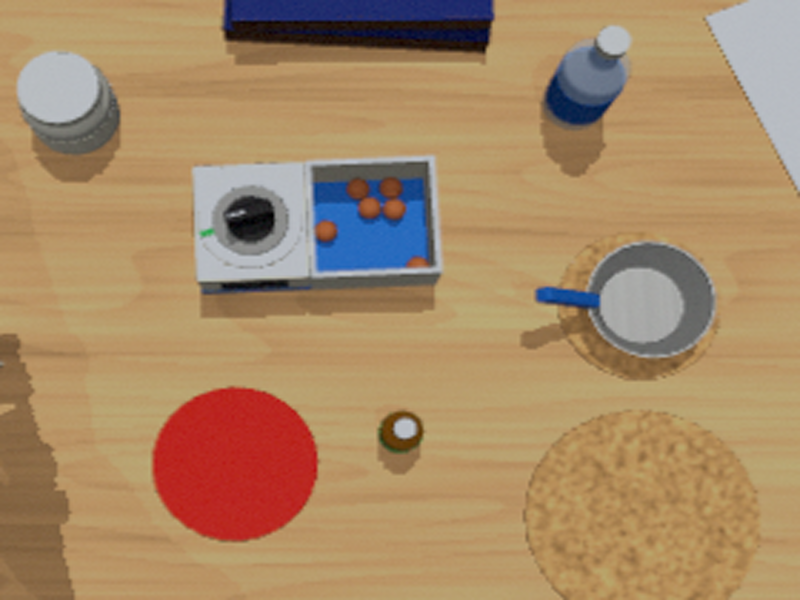

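The view shows six balls in the well (around (360,200)) and the cup on the small cork mat. The knob line points at the green mark: image 71.8°, tool 72.3°, mark about 72.4°. Bystanders have not moved, so I'm handing in.

```bash
python3 -c "
from cell import job;print(job.sign_off())"
```

```text
the job is handed in; nothing more can be done
None
```

The job is handed in at about 37 s on the clock. `sign_off()` gives no verdict, so what follows rests on my last checks.

- **Balls:** all six are in the well.
- **Cup:** it stands empty and upright on the smaller cork mat.
- **Knob:** the white line points at the green mark. I read the line at 71.8° in the image and 72.3° from the gripper angle, against about 72.4° for the mark (71.6–72.9° across readings). The ring did not visibly turn.
- **Bystanders:** the bottle, the jar and the small amber bottle look unmoved in the last top view.

**What went wrong and was mended:**
- On the first pour, joint 6 reached its stated limit (read 2.003 against 2.00 rad). The cup lip then sagged onto the box wall, with about 19 N at the wrist. I lifted off, turned the pour direction and finished it. A later check showed the cup had not slipped in the grip.
- The first knob turn stopped about 1° short by the gripper angle. The image line then read 69°, lower than the gripper's 71.5°. I regripped and added about 1°.

I viewed 12 pictures, two over the budget of 10.

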